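# Spanners back on the tool board

## Robot

A 7-joint arm with a two-finger parallel gripper is mounted at the origin on a cart in front of the work surface, level with it; the furniture and walls round the work are solid. World frame = base frame: x ahead of the robot, y to its left, z up, the work surface at z = 0. Lengths are in m, angles in rad, forces in N, time in s.
With the tool pointing down it reaches from about 0.425 to 0.825 m from the base axis. Payload 3.6 kg.
Tool frame: the origin (TCP) lies between the finger pads; the fingertips stand 11 mm ahead of it and the grasp point (between the pads) lies 8 mm behind it; z points along the fingers, y is the line along which they close (so a half turn about z gives the same grasp; the last joint's range is limited). The gripper opens to 93 mm and grips with 3 to 60 N. Pads are 15 mm wide; open, the fingers measure 128 mm over their backs; the gripper's body (75 mm by 188 mm) begins 65 mm behind the grasp point.
Start: joints at [-1.137, 0.615, -0.013, 1.423, 0.008, 1.103, -0.04], TCP at [0.289, 0.582, 0.205] pointing down, gripper open.
Joint ranges: [-3.12, 3.12], [-0.3, 2.06], [-1.34, 1.32], [0.26, 2.42], [-1.36, 4.5], [0.01, 1.98], [-2.84, 2.84]. Speed limits (rad/s): [2.79, 2.79, 3.14, 3.14, 3.14, 3.14, 3.14].

## Interface

Orientations are given as a unit quaternion [w, x, y, z].
In Python, from plant import r, vision gives the robot as it stands.
- The arm moves only by the tool step_arm, never from a script. Its argument "series" is a list of rows, each a list of 7 numbers: the shift along the tool's x, y, z each as a share of 150 mm, from -1 to 1, then the turn, a rotation vector about the tool's x, y, z each as a share of 2 rad, from -1 to 1, then the opening, from -1 (shut) to 1 (fully open). In form: [[tx, ty, tz, ax, ay, az, jaw], ...]. A call has 1 to 5 rows; each row is the pose to reach, as a shift and turn from the pose commanded when the call began, along the tool's axes at that moment; what a row does not reach only later rows make up. A row lasts 1/12 s, in which the tool goes at most 41.7 mm and 7.16 degrees, less where a joint would pass 70% of its speed; a pose out of reach is approached as far as the arm can. A call with a number of a shift or a turn outside -1 to 1 is refused whole. A call with a gripper value outside its range is refused whole. The fingers move at their own pace and stop on an object; "squeeze" is the grip in N (left out, the last holds). Time passes only in rows, so rows that repeat a pose let the fingers close. It gives the time, the measured TCP pose, the force, the opening and the grip force at its end, in the units of the state.
- r.get_state(): the state, without advancing time (a new reading comes with each control period).
- vision.snapshot(name): name is "side" or "top"; returns the picture (400x640x3 uint8, red, green, blue); there is no depth.
- vision.camera_params(name): a dict with "fx", "fy", "cx", "cy" (pixels), "k1" (the pictures are not rectified: a ray, as slopes to the right and down, at radius r is drawn at 1 + k1 r^2 times it, then the intrinsics apply), "rvec" (rotation vector, rad) and "tvec" (3), from world to camera coordinates, as OpenCV has them. Camera axes: x right, y down, z forward; pixel columns grow to the right and rows downward; lengths in m; the calibration is good to about 2 mm. A picture is of the moment at which its call begins. camera_params takes no time and is no camera call.
- r.finish_job(): hands the job in; it is judged then, once.
The state is a dict: "time": time; "joint_pos": joint angles; "joint_velocities": joint speeds; "effort": joint torques, N m; "ee_pos": TCP position; "orientation": TCP orientation; "ft_force": force on the tool from outside, world axes, zero at the start; "ft_torque": the same for the moment, N m; "width": finger opening in m; "grip_force": force on a finger pad.
Only numpy, scipy, OpenCV 4.12 (cv2) and the standard library are available. Lean on these libraries where they do the work, as an engineer would, in place of code of your own. Each camera call takes 0.05 s, during which the arm holds its last target. There are 200 camera calls.

## Task

The fork-ended spanner and the big ring-ended spanner have been left lying on the bench. Hang each of them by the hole in its handle on the free peg of the slanted tool board whose painted dark outline has that spanner's shape and size, all the way down the peg so that it lies flat over its outline with the head downhill, and let go. Leave the spanners that already hang there, and everything else on the bench, as they are.

Things in the scene. Friction and masses are not known exactly. Their poses are not given: they have to be found in the camera images.
- tool_board: grey sheet-steel tool board, fixed, 294 mm wide (y), 170 deep (x), 157 high. Origin under its middle; x away from the robot. Its face slopes up away from the robot at 40 deg: from 14 mm up at x = -85 mm, 222 mm long, 9 mm lip at its foot. Four steel pegs stand square to the face in a row; under each a tool's dark outline is painted. Two pegs are taken by smaller spanners; which varies
- fork_eye_place (a point): point on the axis of the free peg that has the fork spanner's dark outline under it, 4 mm above the sloping face: where the centre of that spanner's eye belongs (2.5 mm play all round)
- fork_head_place (a point): centre of the head of the fork spanner's painted outline, 4 mm above the face, 122 mm down the slope from fork_eye_place
- ring_eye_place (a point): point on the axis of the free peg that has the large ring spanner's dark outline under it, 4 mm above the sloping face: where the centre of that spanner's eye belongs (2.5 mm play all round)
- ring_head_place (a point): centre of the head of the large ring spanner's painted outline, 4 mm above the face, 104 mm down the slope from ring_eye_place
- fork_spanner: flat steel spanner, 158 x 54 x 8 mm, with a two-pronged open jaw and an eye at the handle's end, 0.2 kg. Origin on the shank's underside; x along the shank to the eye, z square to the plate. Shank 18 mm wide from x = -25 to +58 mm; eye centre at x = +72 mm, 28 mm outside, 17 mm hole; head centre at x = -50 mm, prong ends at -72 mm
- fork_eye (a point): centre of the fork spanner's eye hole, mid-thickness
- fork_head (a point): centre of the fork spanner's head, mid-thickness
- ring_spanner: flat steel spanner, 139 x 42 x 8 mm, with a closed ring head (25 mm opening) and an eye at the handle's end, 0.16 kg. Origin on the shank's underside; x along the shank to the eye, z square to the plate. Shank 18 mm wide from x = -25 to +44 mm; eye centre at x = +58 mm, 28 mm outside, 17 mm hole; head centre at x = -46 mm
- ring_eye (a point): centre of the ring spanner's eye hole, mid-thickness
- ring_head (a point): centre of the ring spanner's head, mid-thickness
- small_fork_hung: smaller fork spanner (125 mm long, head 40 mm wide, 8 mm thick) already hanging on the board. Origin: foot of its peg's axis on the face; z vertical at the start
- small_ring_hung: smaller ring spanner (114 mm long, head 33 mm wide, 8 mm thick) already hanging on the board. Origin as small_fork_hung
- black_tape: roll of black tape, 64 mm across, 18 mm high, lying near the fork spanner; origin under its centre
- relay_a: black plug-in relay, 22 x 28 mm, 38 mm high, standing near the fork spanner; origin under its centre
- wire_spool: black and white wire spool, 56 mm across, 22 mm high, lying near the ring spanner; origin under its centre
- relay_b: black plug-in relay, 22 x 28 mm, 38 mm high, standing near the ring spanner; origin under its centre
- board: green circuit board on feet, 95 x 135 mm, 34 mm high, in front of the tool board; origin under its centre
- meter: yellow and black hand multimeter, 130 x 66 mm, 44 mm high, in front of the tool board; origin under its centre
- peg_1 (a point): tip of peg 1 from the left: 12 mm thick, 34 mm long, tapered end, square to the face (leans 40 deg from vertical towards the robot); foot 196 mm up the slope at y = +105 mm of the board
- peg_2 (a point): tip of peg 2 from the left: 12 mm thick, 34 mm long, tapered end, square to the face (leans 40 deg from vertical towards the robot); foot 196 mm up the slope at y = +35 mm of the board
- peg_3 (a point): tip of peg 3 from the left: 12 mm thick, 34 mm long, tapered end, square to the face (leans 40 deg from vertical towards the robot); foot 196 mm up the slope at y = -35 mm of the board
- peg_4 (a point): tip of peg 4 from the left: 12 mm thick, 34 mm long, tapered end, square to the face (leans 40 deg from vertical towards the robot); foot 196 mm up the slope at y = -105 mm of the board
Things that resemble listed ones, but are neither listed nor needed, are in the scene too. Leave any red look-alike of the ring_spanner alone.

How it is judged:
By the outcome, as a careful person would: the job done as asked, in the order asked, and still so for the second after the job is handed in, with the robot touching nothing.
It also fails if it takes over 70 s, if anything falls off the work surface, if the arm or the gripper's body presses on something with over 40 N, if the wrist force passes 120 N, or if a joint passes its speed limit or range.

## Working session

There is one attempt and no reset: what is moved stays moved. The work goes in short steps, Python scripts to look and compute and a tool call to move; the robot and the scene stay as the last step left them, time stands still between calls to the robot, and variables do not carry over. Pictures are saved under pics/ and viewed, at most 10 in all, crops included, and the job is handed in when it is done.

Besides the shell and the picture viewer there is one more tool, called after "Call:" by a JSON object that holds its "fn" and its "kwargs", one argument or row to a line. step_arm: Moves the arm, as the interface text tells. Shift numbers are shares of 150 mm and turn numbers shares of 2 rad, none past 1 either way. Its arguments: {"type":"object","properties":{"series":{"type":"array"},"squeeze":{"type":"number"}},"required":["series"]}

```bash
ls; mkdir -p pics
python3 - <<'E'
from plant import r, vision
import cv2
for n in("top","side"):
    im=vision.snapshot(n); cv2.imwrite(f"pics/{n}0.png",im[:,:,::-1]); print(n,vision.camera_params(n))
s=r.get_state(); print(s)
E
```

```text
pics
top {'fx': 435.4982976386612, 'fy': 435.4982976386612, 'cx': 320.02424701787, 'cy': 193.59790446030112, 'k1': -0.0592770328166689, 'rvec': array([ 2.18236455, -2.20410591,  0.10168778]), 'tvec': array([-0.04141696,  0.51440971,  1.4127278 ])}
side {'fx': 460.3339449596857, 'fy': 460.3339449596857, 'cx': 315.27339950878786, 'cy': 207.56344054832044, 'k1': -0.08999494730757544, 'rvec': array([ 0.45757181, -2.5636469 ,  1.44223401]), 'tvec': array([0.46839823, 0.20240335, 1.55264829])}
{'time': 0.1, 'joint_pos': array([-1.13650457,  0.61581076, -0.01261228,  1.42466556,  0.00809229,
        1.10339785, -0.04040048]), 'joint_velocities': array([ 0.00041654, -0.00184753, -0.00034273, -0.00475813, -0.00015848,
       -0.00133505,  0.00212103]), 'effort': array([ 1.11814512e-03, -4.60047019e+01,  2.10107993e-01, -1.66244745e+01,
       -6.11491129e-02,  1.69890036e-02,  1.00117161e-04]), 'ee_pos': array([0.28870102, 0.58157543, 0.20382889]), 'orientation': array([-2.44379253e-04,  2.28334812e-01,  9.73582030e-01, -1.08871494e-03]), 'ft_force': array([ 0.41665133,  0.60243893, -0.43989876]), 'ft_torque': array([ 0.00887717,  0.04564225, -0.03511196]), 'grip_force': 0.0, 'width': 0.09284861365752572}
```

View pics/top0.png

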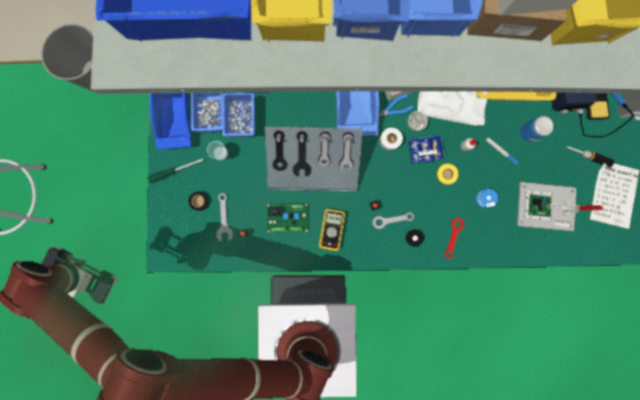

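View pics/side0.png

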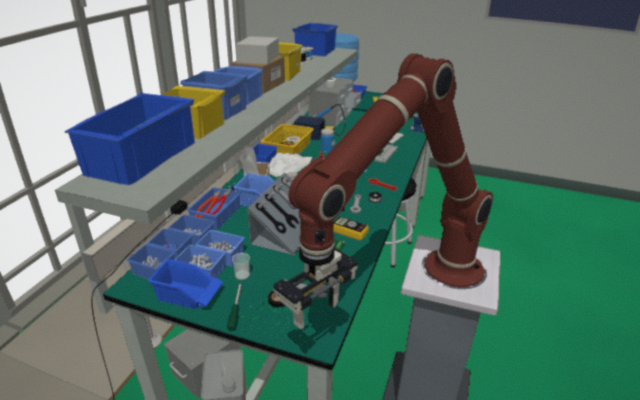

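The top view shows the fork spanner at about (223,217), with its jaw at (225,235). A grey ring spanner lies at (393,220), and its red look-alike at (455,238). The board is at (313,158): dark outlines under the two left pegs (280,150) and (302,155), hung spanners at (325,147) and (347,150). In the side view the arm hides part of the bench.

Candidates:
- **Fork spanner:** (223,217), or the hung ones at (325,147) and (347,150).
- **Ring spanner:** grey at (393,220), red at (455,238), or the hung ones.

I choose the grey pair on the bench and will check them in one close crop.

```bash
cat > h.py <<'E'
import numpy as np, cv2
from plant import r, vision
from scipy.spatial.transform import Rotation as R
def cam(n):
    p=vision.camera_params(n); K=np.array([[p['fx'],0,p['cx']],[0,p['fy'],p['cy']],[0,0,1]])
    return K,np.array([p['k1'],0,0,0.]),p['rvec'],p['tvec']
def proj(n,P):
    K,d,rv,t=cam(n); return cv2.projectPoints(np.float64(P).reshape(-1,1,3),rv,t,K,d)[0].reshape(-1,2)
def ray(n,uv):
    K,d,rv,t=cam(n); M=cv2.Rodrigues(rv)[0]
    q=cv2.undistortPoints(np.float64(uv).reshape(-1,1,2),K,d).reshape(-1,2)
    return -M.T@t, np.c_[q,np.ones(len(q))]@M
def plane(n,uv,z):
    c,d=ray(n,uv); return c+d*((z-c[2])/d[:,2])[:,None]
def tool():
    s=r.get_state(); w=s['orientation']; return s, R.from_quat([w[1],w[2],w[3],w[0]])
E
python3 - <<'E'
from h import *
im=vision.snapshot("top")[:,:,::-1]
b=cv2.resize(im[115:275,140:480],None,fx=2.35,fy=2.35,interpolation=cv2.INTER_CUBIC)
cv2.imwrite("pics/crop1.png",b)
g=im.astype(int)
for nm,(u0,v0,u1,v1) in dict(fork=(208,185,238,246),ring=(366,205,420,234)).items():
    c=g[v0:v1,u0:u1]; m=((c[:,:,2]>85)&(c.max(2)-c.min(2)<45)).astype(np.uint8)
    n,l,st,ce=cv2.connectedComponentsWithStats(m)
    i=1+st[1:,4].argmax(); ys,xs=np.where(l==i); P=plane("top",np.c_[xs+u0,ys+v0],0.008)[:,:2]
    me=P.mean(0); U=np.linalg.svd(P-me)[2][0] if len(P)<9 else np.linalg.eigh(np.cov(P.T))[1][:,1]
    a=(P-me)@U; w=(P-me)@[-U[1],U[0]]
    print(nm,len(xs),me.round(4),U.round(3),a.min().round(4),a.max().round(4),'w',w.min().round(4),w.max().round(4))
    print('wid',[(round(x,3),round(np.ptp(w[abs(a-x)<.004]),3)) for x in np.arange(-.08,.08,.01) if (abs(a-x)<.004).any()])
E
```

```text
fork 334 [0.4414 0.2734] [-0.998 -0.058] -0.079 0.0724 w -0.0238 0.0231
wid [(np.float64(-0.08), np.float64(0.013)), (np.float64(-0.07), np.float64(0.027)), (np.float64(-0.06), np.float64(0.027)), (np.float64(-0.05), np.float64(0.02)), (np.float64(-0.04), np.float64(0.017)), (np.float64(-0.03), np.float64(0.02)), (np.float64(-0.02), np.float64(0.02)), (np.float64(-0.01), np.float64(0.02)), (np.float64(-0.0), np.float64(0.02)), (np.float64(0.01), np.float64(0.017)), (np.float64(0.02), np.float64(0.017)), (np.float64(0.03), np.float64(0.02)), (np.float64(0.04), np.float64(0.04)), (np.float64(0.05), np.float64(0.046)), (np.float64(0.06), np.float64(0.046)), (np.float64(0.07), np.float64(0.043))]
ring 321 [ 0.4263 -0.2813] [-0.179  0.984] -0.076 0.0651 w -0.0211 0.0216
wid [(np.float64(-0.07), np.float64(0.024)), (np.float64(-0.06), np.float64(0.028)), (np.float64(-0.05), np.float64(0.023)), (np.float64(-0.04), np.float64(0.02)), (np.float64(-0.03), np.float64(0.02)), (np.float64(-0.02), np.float64(0.018)), (np.float64(-0.01), np.float64(0.02)), (np.float64(-0.0), np.float64(0.017)), (np.float64(0.01), np.float64(0.021)), (np.float64(0.02), np.float64(0.027)), (np.float64(0.03), np.float64(0.038)), (np.float64(0.04), np.float64(0.041)), (np.float64(0.05), np.float64(0.04)), (np.float64(0.06), np.float64(0.03))]
```

View pics/crop1.png

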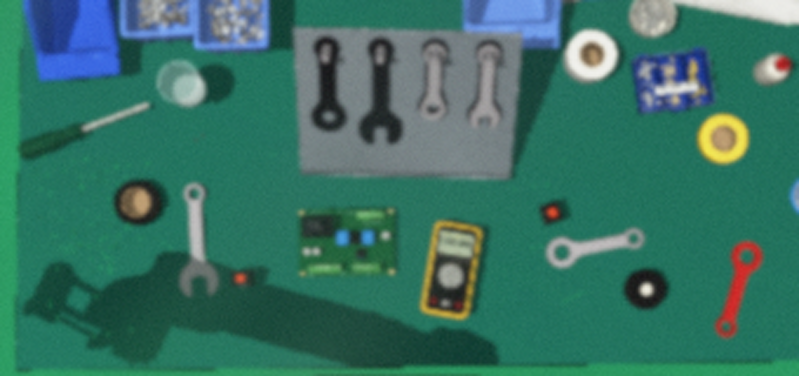

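The crop confirms the choice. The grey fork spanner has its eye at (193,193) and jaw at (198,282) in the crop. The grey ring spanner has its head at (562,251) and eye at (634,238). Free peg 1 at (326,45) has the ring outline and free peg 2 at (380,45) the fork outline; the small ring hangs on peg 3 and the small fork on peg 4.

Run:
```python
from h import *
im=vision.snapshot("top")[:,:,::-1]; g=im.astype(int)
for nm,(u0,v0,u1,v1),L,e in (("fork",(208,185,238,246),158,72),("ring",(366,205,420,234),139,58)):
    c=g[v0:v1,u0:u1]; m=((c[:,:,2]>85)&(c.max(2)-c.min(2)<45)).astype(np.uint8)
    n,l,st,ce=cv2.connectedComponentsWithStats(m); i=1+st[1:,4].argmax(); ys,xs=np.where(l==i)
    P=plane("top",np.c_[xs+u0,ys+v0],0.008)[:,:2]; me=P.mean(0); U=np.linalg.eigh(np.cov(P.T))[1][:,1]
    a=(P-me)@U; 
    if nm=="fork": s=-1
    else: s=-1
    E=P[a<a.min()+.027]; (ex,ey),rad=cv2.minEnclosingCircle(E.astype(np.float32)*1000)
    # shank axis
    S=P[(a>-.045)&(a<.01)]; sm=S.mean(0); d=np.linalg.eigh(np.cov(S.T))[1][:,1]; d*=np.sign(d@U)
    eye=np.array([ex,ey])/1000; print(nm,'eye',eye.round(4),rad,'E mean',E.mean(0).round(4),'shankdir to head',d.round(3),U.round(3),'origin',(eye+d*e/1000).round(4), 'lateral',((sm-eye)@[-d[1],d[0]]).round(4))
s,T=tool(); 
def rel(p,q):
    print('shift',(T.inv().apply(np.array(p)-s['ee_pos'])/.15).round(3),'turn',((T.inv()*q).as_rotvec()/2).round(3))
x=np.array([-.998,-.05,0]);x/=np.linalg.norm(x);z=np.array([0,0,-1.]);q=R.from_matrix(np.c_[x,np.cross(z,x),z])
rel([.435,.273,.1],q); print(s['ee_pos'],T.as_matrix().round(3))
```

```text
fork eye [0.5056 0.2774] 15.894652366638184 E mean [0.5066 0.2778] shankdir to head [-0.998 -0.061] [-0.998 -0.058] origin [0.4337 0.273 ] lateral 0.0003
ring eye [ 0.4374 -0.3418] 14.97901439666748 E mean [ 0.4375 -0.3426] shankdir to head [-0.176  0.984] [-0.179  0.984] origin [ 0.4272 -0.2847] lateral 0.0002
shift [-1.788 -1.409  0.697] turn [-0.001 -0.    -0.255]
[0.28879667 0.58176305 0.20414063] [[-0.896  0.445 -0.001]
 [ 0.445  0.896 -0.001]
 [-0.    -0.002 -1.   ]]
```

Call:
{"fn": "step_arm", "kwargs": {
  "series": [
    [-1,-0.8,0.35,0,0,-0.255,-0.1],
    [-1,-0.8,0.35,0,0,-0.255,-0.1],
    [-1,-0.8,0.35,0,0,-0.255,-0.1],
    [-1,-0.8,0.35,0,0,-0.255,-0.1],
    [-1,-0.8,0.35,0,0,-0.255,-0.1]
  ],
  "squeeze": 35
}}

```text
time: 0.62
ee_pos: [0.3714, 0.4039, 0.1514]
orientation: [-0.0, -0.026, 1.0, -0.001]
ft_force: [0.4, 1.1, -1.4]
width: 0.0639
grip_force: 0.0
```

```bash
cat >> h.py <<'E'
def rel(p,q):
    s,T=tool(); print('at',s['ee_pos'].round(4),'shift',(T.inv().apply(np.array(p)-s['ee_pos'])/.15).round(3),'turn',((T.inv()*q).as_rotvec()/2).round(3))
def frame(x,z):
    x=np.array(x)/np.linalg.norm(x); z=np.array(z)-x*np.dot(x,z); z/=np.linalg.norm(z); return R.from_matrix(np.c_[x,np.cross(z,x),z])
E
python3 - <<'E'
from h import *
rel([.4347,.2733,.0125],frame([-.998,-.06,0],[0,0,-1]))
E
```

```text
at [0.3714 0.4039 0.1514] shift [-0.377 -0.889  0.928] turn [-0.001 -0.    -0.004]
```

Call:
{"fn": "step_arm", "kwargs": {
  "series": [
    [-0.19,-0.45,0.1,0,0,-0.004,-0.1],
    [-0.384,-0.91,0.4,0,0,-0.004,-0.1],
    [-0.384,-0.91,0.65,0,0,-0.004,-0.1],
    [-0.384,-0.91,0.65,0,0,-0.004,-0.1],
    [-0.384,-0.91,0.65,0,0,-0.004,-0.1]
  ]
}}

```text
time: 1.03
ee_pos: [0.4347, 0.2677, 0.0518]
orientation: [-0.002, -0.025, 1.0, -0.003]
ft_force: [-0.0, 0.6, 0.4]
width: 0.0417
grip_force: 0.0
```

Run:
```python
from h import *
rel([.4347,.2733,.0125],frame([-.998,-.06,0],[0,0,-1])); print(tool()[0]['width'],tool()[0]['ft_force'])
im=vision.snapshot("side")[:,:,::-1]
cv2.imwrite("pics/s1.png",cv2.resize(im[150:350,170:420],None,fx=3,fy=3,interpolation=cv2.INTER_CUBIC))
```

```text
at [0.4347 0.2677 0.0518] shift [-0.003  0.039  0.262] turn [-0.003 -0.002 -0.005]
0.041728630612916394 [-0.01897125  0.55432471  0.41309063]
```

View pics/s1.png

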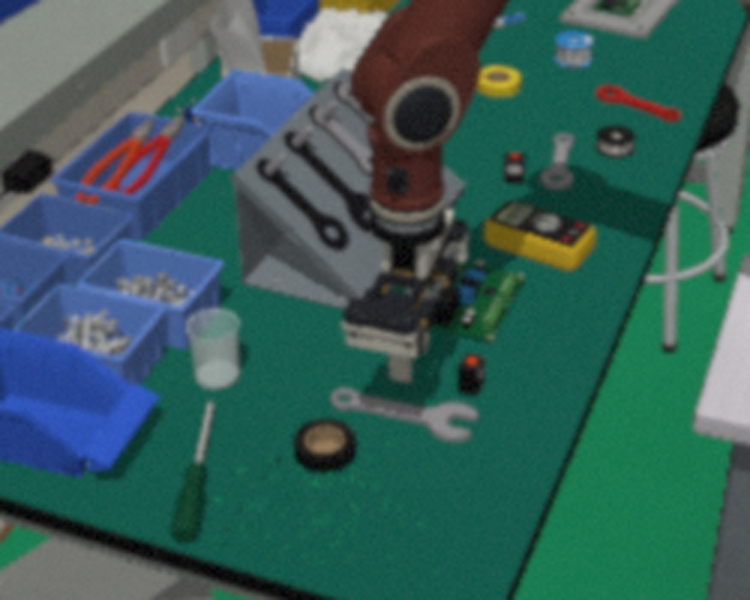

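The side view shows the fork spanner at crop (405,405) with its eye at (343,397), under the fingers. Relay (471,373) and tape (325,443) are clear of them. Pegs 1 and 2 are visible at (268,168) and (298,142).

Call:
{"fn": "step_arm", "kwargs": {
  "series": [
    [0,0,0.13,0,0,0,-0.1],
    [0,0,0.25,0,0,0,-0.1],
    [0,0,0.25,0,0,0,-0.1],
    [0,0,0.25,0,0,0,-0.1]
  ]
}}

```text
time: 1.42
ee_pos: [0.4337, 0.2754, 0.0174]
orientation: [-0.001, -0.029, 1.0, 0.0]
ft_force: [-0.5, -0.3, 0.4]
width: 0.0417
grip_force: 0.0
```

Run:
```python
from h import *
rel([.4347,.2733,.0125],frame([-.998,-.06,0],[0,0,-1])); print(tool()[0]['width'],tool()[0]['ft_force'])
```

```text
at [0.4337 0.2754 0.0174] shift [-0.006 -0.014  0.033] turn [ 0.    -0.001 -0.001]
0.041660972758202804 [-0.50790836 -0.29665824  0.37784111]
```

Call:
{"fn": "step_arm", "kwargs": {
  "series": [
    [0,-0.01,0.03,0,0,0,-0.1],
    [0,-0.01,0.03,0,0,0,-0.1],
    [0,-0.01,0.03,0,0,0,-1],
    [0,-0.01,0.03,0,0,0,-1],
    [0,-0.01,0.03,0,0,0,-1]
  ],
  "squeeze": 40
}}

```text
time: 1.83
ee_pos: [0.4346, 0.2733, 0.0134]
orientation: [0.0, -0.029, 1.0, 0.0]
ft_force: [1.0, -0.4, 0.6]
width: 0.0263
grip_force: 0.0
```

Call:
{"fn": "step_arm", "kwargs": {
  "series": [
    [0,0,0,0,0,0,-1],
    [0,0,0,0,0,0,-1],
    [0,0,-0.1,0,0,0,-1],
    [0,0,-0.4,0,0,0,-1],
    [0,0,-0.6,0,0,0,-1]
  ],
  "squeeze": 40
}}

```text
time: 2.25
ee_pos: [0.4337, 0.2727, 0.1036]
orientation: [-0.001, -0.029, 1.0, -0.001]
ft_force: [1.1, 0.6, -0.5]
width: 0.0007
grip_force: 0.0
```

Run:
```python
from h import *
im=vision.snapshot("side")[:,:,::-1]; print(tool()[0]['width'])
cv2.imwrite("pics/s2.png",cv2.resize(im[220:320,250:350],None,fx=5,fy=5,interpolation=cv2.INTER_CUBIC))
t=vision.snapshot("top")[:,:,::-1]
cv2.imwrite("pics/t2.png",np.hstack([cv2.resize(t[180:260,180:260],None,fx=5,fy=5,interpolation=cv2.INTER_CUBIC)]))
```

```text
0.0002950002546278168
```

View pics/s2.png

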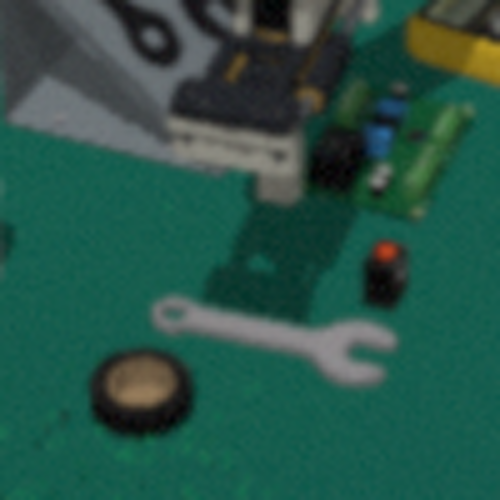

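The crop shows that the fork spanner still lies where it was, eye at (175,313) and head at (350,355), with the gripper empty. The lift began before the fingers had closed. I'll re-measure its pose and grasp again.

Run:
```python
from h import *
print('eye',plane("side",[[285,282.6]],.008).round(4))
im=vision.snapshot("side")[:,:,::-1]; g=im.astype(int); u0,v0,u1,v1=278,275,332,300
c=g[v0:v1,u0:u1]; m=((c[:,:,2]>85)&(c.max(2)-c.min(2)<45)).astype(np.uint8)
n,l,st,ce=cv2.connectedComponentsWithStats(m); i=1+st[1:,4].argmax(); ys,xs=np.where(l==i)
P=plane("side",np.c_[xs+u0,ys+v0],0.008)[:,:2]; me=P.mean(0); U=np.linalg.eigh(np.cov(P.T))[1][:,1]; U*=-np.sign(U[0]); a=(P-me)@U
S=P[(a>-.045)&(a<.01)]; d=np.linalg.eigh(np.cov(S.T))[1][:,1]; print(me.round(4),U.round(3),d.round(3),a.min(),a.max(),'eye',P[a<a.min()+.028].mean(0).round(4), 'shank mid',S.mean(0))
rel([.4347,.2733,.0125],frame([-.998,-.06,0],[0,0,-1]))
```

```text
eye [[0.4997 0.2797 0.008 ]]
[0.426  0.2751] [-0.999 -0.048] [-0.999 -0.05 ] -0.08888703784266357 0.06598110666775639 eye [0.5003 0.2786] shank mid [0.44317527 0.27632664]
at [0.436  0.2742 0.1054] shift [ 0.013 -0.007  0.619] turn [ 0.002  0.003 -0.002]
```

Call:
{"fn": "step_arm", "kwargs": {
  "series": [
    [0.01,0,0.1,0,0,0,-0.3],
    [0.01,0,0.3,0,0,0,-0.3],
    [0.01,0,0.5,0,0,0,-0.3],
    [0.01,0,0.5,0,0,0,-0.3],
    [0.01,0,0.5,0,0,0,-0.3]
  ]
}}

```text
time: 2.82
ee_pos: [0.4311, 0.2717, 0.026]
orientation: [-0.002, -0.029, 1.0, -0.002]
ft_force: [0.3, 0.7, 0.5]
width: 0.0289
grip_force: 0.0
```

Call:
{"fn": "step_arm", "kwargs": {
  "series": [
    [0,0,0.07,0,0,0,-0.3],
    [0,0,0.11,0,0,0,-0.3],
    [0,0,0.11,0,0,0,-0.3],
    [0,0,0.11,0,0,0,-0.3]
  ]
}}

```text
time: 3.15
ee_pos: [0.433, 0.273, 0.0117]
orientation: [0.0, -0.029, 1.0, 0.0]
ft_force: [-0.6, -0.1, 0.1]
width: 0.032
grip_force: 0.0
```

Call:
{"fn": "step_arm", "kwargs": {
  "series": [
    [0,0,0.005,0,0,0,-1],
    [0,0,0.005,0,0,0,-1],
    [0,0,0.005,0,0,0,-1],
    [0,0,0.005,0,0,0,-1],
    [0,0,0.005,0,0,0,-1]
  ],
  "squeeze": 40
}}

```text
time: 3.57
ee_pos: [0.4329, 0.273, 0.0108]
orientation: [0.0, -0.029, 1.0, 0.0]
ft_force: [-0.1, 0.3, 0.1]
width: 0.0039
grip_force: 0.0
```

Run:
```python
from h import *
print(proj("side",[.436,.274,.094]),proj("side",[.436,.274,.105]),proj("side",[.436,.274,.0])); s=r.get_state(); print(s['width'],s['grip_force'],s['ft_force'],s['ee_pos'])
im=vision.snapshot("side")[:,:,::-1]
t=vision.snapshot("top")[:,:,::-1]
cv2.imwrite("pics/st3.png",np.hstack([cv2.resize(im[230:320,255:345],(400,400),interpolation=cv2.INTER_CUBIC),cv2.resize(t[175:255,180:260],(400,400),interpolation=cv2.INTER_CUBIC)]))
```

```text
[[304.04783082 264.7922226 ]] [[304.02470693 261.95697855]] [[304.24070303 288.063111  ]]
0.003907073712443341 0.0 [-0.09038879  0.28020771  0.11751734] [0.43293052 0.27299677 0.01079525]
```

View pics/st3.png

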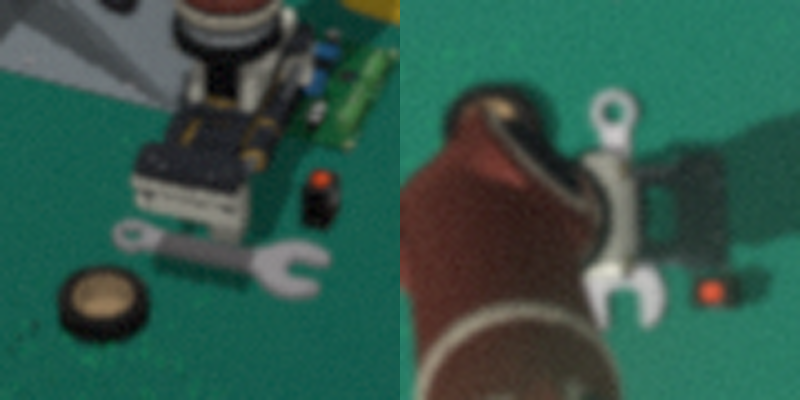

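The left half (side) shows the fingertip at (232,235), behind the shank. The right half (top) shows a pale gripper bar at (615,215) over the shank, eye at (615,110) and head at (625,290). The grip is empty, so I'll check where the projected fingers should appear.

Run:
```python
from h import *
for p in ([.433,.273,0],[.433,.18,.085],[.433,.367,.085],[.47,.367,.085],[.395,.367,.085],[.433,.273,.2],[.5035,.2777,.008]):
    a=proj("side",p)[0]; b=proj("top",p)[0]; print(p,a.round(1),((a-[255,230])*400/90).round(),b.round(1),((b-[180,175])*5+[400,0]).round())
```

```text
[0.433, 0.273, 0] [305.2 288.1] [223. 258.] [223.8 219.3] [619. 221.]
[0.433, 0.18, 0.085] [315.4 250.2] [269.  90.] [248.1 218.6] [741. 218.]
[0.433, 0.367, 0.085] [293.5 286.1] [171. 249.] [188.3 219.1] [442. 221.]
[0.47, 0.367, 0.085] [281.8 283.1] [119. 236.] [188.4 207.3] [442. 161.]
[0.395, 0.367, 0.085] [305.7 289.1] [225. 263.] [188.2 231.3] [441. 282.]
[0.433, 0.273, 0.2] [304.9 236.5] [222.  29.] [209.8 218.2] [549. 216.]
[0.5035, 0.2777, 0.008] [284.2 282. ] [130. 231.] [222.  197.9] [610. 115.]
```

The fingers closed to zero without touching anything, and in the picture the fingertips sit about 10–15 mm higher than the readings imply. So they closed above the plate. I'll open and feel for the bench in small steps.

Call:
{"fn": "step_arm", "kwargs": {
  "series": [
    [0,0,0,0,0,0,-0.25],
    [0,0,0,0,0,0,-0.25],
    [0,0,0,0,0,0,-0.25],
    [0,0,0,0,0,0,-0.25],
    [0,0,0,0,0,0,-0.25]
  ]
}}

```text
time: 4.08
ee_pos: [0.4328, 0.2729, 0.0106]
orientation: [-0.0, -0.029, 1.0, -0.0]
ft_force: [0.9, 0.2, 0.2]
width: 0.0294
grip_force: 0.0
```

Call:
{"fn": "step_arm", "kwargs": {
  "series": [
    [0,0,0.01,0,0,0,-0.25],
    [0,0,0.02,0,0,0,-0.25],
    [0,0,0.02,0,0,0,-0.25]
  ]
}}

```text
time: 4.33
ee_pos: [0.4326, 0.2727, 0.0073]
orientation: [-0.0, -0.029, 1.0, -0.0]
ft_force: [0.3, -0.1, 0.1]
width: 0.0344
grip_force: 0.0
```

Call:
{"fn": "step_arm", "kwargs": {
  "series": [
    [0,0,0.01,0,0,0,-0.25],
    [0,0,0.02,0,0,0,-0.25],
    [0,0,0.02,0,0,0,-0.25]
  ]
}}

```text
time: 4.58
ee_pos: [0.4327, 0.2728, 0.0043]
orientation: [-0.0, -0.029, 1.0, -0.0]
ft_force: [-0.5, 0.0, 0.7]
width: 0.0348
grip_force: 0.0
```

Call:
{"fn": "step_arm", "kwargs": {
  "series": [
    [0,0,0.013,0,0,0,-0.25],
    [0,0,0.013,0,0,0,-0.25],
    [0,0,0.013,0,0,0,-0.25]
  ]
}}

```text
time: 4.83
ee_pos: [0.4327, 0.2729, 0.0025]
orientation: [-0.0, -0.029, 1.0, -0.0]
ft_force: [0.6, 0.0, 0.6]
width: 0.0347
grip_force: 0.0
```

Call:
{"fn": "step_arm", "kwargs": {
  "series": [
    [0,0,0.013,0,0,0,-0.25],
    [0,0,0.013,0,0,0,-0.25],
    [0,0,0.013,0,0,0,-0.25]
  ]
}}

```text
time: 5.08
ee_pos: [0.4328, 0.2729, 0.0006]
orientation: [-0.0, -0.029, 1.0, -0.0]
ft_force: [0.0, -0.6, -0.2]
width: 0.0343
grip_force: 0.0
```

Call:
{"fn": "step_arm", "kwargs": {
  "series": [
    [0,0,0.013,0,0,0,-0.25],
    [0,0,0.013,0,0,0,-0.25],
    [0,0,0.013,0,0,0,-0.25]
  ]
}}

```text
time: 5.33
ee_pos: [0.4328, 0.2729, -0.0014]
orientation: [-0.0, -0.029, 1.0, -0.0]
ft_force: [-0.8, -0.0, 0.1]
width: 0.035
grip_force: 0.0
```

Call:
{"fn": "step_arm", "kwargs": {
  "series": [
    [0,0,0,0,0,0,-1],
    [0,0,0,0,0,0,-1],
    [0,0,0,0,0,0,-1],
    [0,0,0,0,0,0,-1],
    [0,0,0,0,0,0,-1]
  ],
  "squeeze": 15
}}

```text
time: 5.75
ee_pos: [0.4329, 0.2729, -0.0012]
orientation: [0.0, -0.029, 1.0, 0.0]
ft_force: [-0.5, -0.3, 0.5]
width: 0.0061
grip_force: 0.0
```

Run:
```python
from h import *
s=r.get_state(); print(s['width'],s['grip_force'],s['ft_force'],s['ee_pos'],s['joint_pos'])
im=vision.snapshot("side")[:,:,::-1]
cv2.imwrite("pics/s4.png",cv2.resize(im[250:310,265:345],(800,600),interpolation=cv2.INTER_CUBIC))
```

```text
0.006139232107519687 0.0 [-0.53446597 -0.31921996  0.52499264] [ 0.4328694   0.27293767 -0.00122147] [-0.53476577  0.71585607 -0.10696946  2.00779707  0.17029065  0.42618789
  0.85705457]
```

View pics/s4.png

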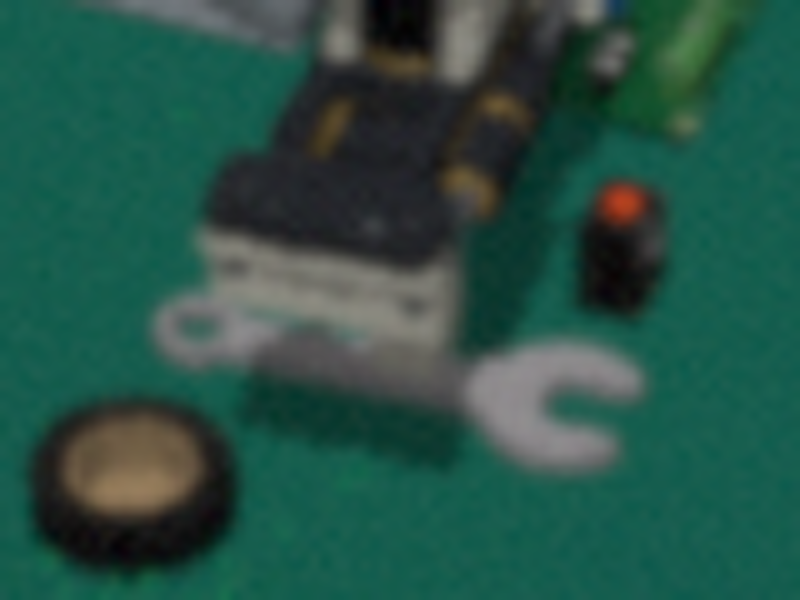

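The crop shows the white finger carrier just above the shank at (330,300), with no fingertip in front of the shank. The wrist feels no contact, so the tips are probably still above the plate and the height reading is about 25 mm off. I'll open and go on down in small steps, watching the force.

Call:
{"fn": "step_arm", "kwargs": {
  "series": [
    [0,0,0,0,0,0,-0.2],
    [0,0,0,0,0,0,-0.2],
    [0,0,0,0,0,0,-0.2],
    [0,0,0,0,0,0,-0.2],
    [0,0,0.015,0,0,0,-0.2]
  ]
}}

```text
time: 6.22
ee_pos: [0.4331, 0.2731, -0.0033]
orientation: [0.0, -0.029, 1.0, 0.0]
ft_force: [-0.7, 0.2, -0.0]
width: 0.0315
grip_force: 0.0
```

Call:
{"fn": "step_arm", "kwargs": {
  "series": [
    [0,0,0.015,0,0,0,-0.2],
    [0,0,0.015,0,0,0,-0.2]
  ]
}}

```text
time: 6.38
ee_pos: [0.4325, 0.2727, -0.0062]
orientation: [-0.0, -0.029, 1.0, -0.0]
ft_force: [0.3, 0.4, 0.1]
width: 0.0368
grip_force: 0.0
```

Call:
{"fn": "step_arm", "kwargs": {
  "series": [
    [0,0,0.015,0,0,0,-0.2],
    [0,0,0.015,0,0,0,-0.2]
  ]
}}

```text
time: 6.55
ee_pos: [0.4326, 0.2728, -0.0084]
orientation: [-0.0, -0.029, 1.0, -0.0]
ft_force: [-0.9, 0.4, -0.6]
width: 0.0368
grip_force: 0.0
```

Call:
{"fn": "step_arm", "kwargs": {
  "series": [
    [0,0,0.015,0,0,0,-0.2],
    [0,0,0.015,0,0,0,-0.2]
  ]
}}

```text
time: 6.72
ee_pos: [0.4327, 0.2728, -0.0106]
orientation: [-0.0, -0.029, 1.0, -0.0]
ft_force: [1.0, 0.8, 0.5]
width: 0.0369
grip_force: 0.0
```

Call:
{"fn": "step_arm", "kwargs": {
  "series": [
    [0,0,0.013,0,0,0,-0.2],
    [0,0,0.013,0,0,0,-0.2]
  ]
}}

```text
time: 6.88
ee_pos: [0.4327, 0.2728, -0.0125]
orientation: [-0.0, -0.029, 1.0, -0.0]
ft_force: [0.2, -0.0, 0.6]
width: 0.0372
grip_force: 0.0
```

Call:
{"fn": "step_arm", "kwargs": {
  "series": [
    [0,0,0.013,0,0,0,-0.2],
    [0,0,0.013,0,0,0,-0.2]
  ]
}}

```text
time: 7.05
ee_pos: [0.433, 0.273, -0.0134]
orientation: [0.0, -0.029, 1.0, 0.0]
ft_force: [-1.2, -0.7, 6.3]
width: 0.0373
grip_force: 3.1
```

Call:
{"fn": "step_arm", "kwargs": {
  "series": [
    [0,0,0.013,0,0,0,-0.2],
    [0,0,0.013,0,0,0,-0.2]
  ]
}}

```text
time: 7.22
ee_pos: [0.433, 0.273, -0.0135]
orientation: [0.001, -0.029, 1.0, -0.0]
ft_force: [-3.2, -2.2, 21.1]
width: 0.0372
grip_force: 10.6
```

Call:
{"fn": "step_arm", "kwargs": {
  "series": [
    [0,0,-0.025,0,0,0,-0.2],
    [0,0,-0.025,0,0,0,-0.2],
    [0,0,-0.025,0,0,0,-1],
    [0,0,-0.025,0,0,0,-1],
    [0,0,-0.025,0,0,0,-1]
  ],
  "squeeze": 40
}}

```text
time: 7.63
ee_pos: [0.4326, 0.2728, -0.0128]
orientation: [-0.0, -0.029, 1.0, -0.0]
ft_force: [0.3, -0.3, -0.4]
width: 0.0218
grip_force: 0.0
```

Call:
{"fn": "step_arm", "kwargs": {
  "series": [
    [0,0,0,0,0,0,-1],
    [0,0,0,0,0,0,-1],
    [0,0,0,0,0,0,-1],
    [0,0,0,0,0,0,-1]
  ],
  "squeeze": 40
}}

```text
time: 7.97
ee_pos: [0.4325, 0.2728, -0.0127]
orientation: [-0.0, -0.029, 1.0, -0.0]
ft_force: [-0.8, 0.9, -2.8]
width: 0.0172
grip_force: 40.0
```

It's gripped: width 17.2 mm and 40 N. The bench contact shows the height reading is about 24 mm low here, so from now on I'll measure the held spanner and the pegs with both cameras.

Call:
{"fn": "step_arm", "kwargs": {
  "series": [
    [0,0,-0.15,0,0,0,-1],
    [0,0,-0.4,0,0,0,-1],
    [0,0,-0.65,0,0,0,-1],
    [0,0,-0.9,0,0,0,-1],
    [0,0,-0.9,0,0,0,-1]
  ]
}}

```text
time: 8.38
ee_pos: [0.4367, 0.276, 0.1292]
orientation: [0.006, -0.029, 1.0, 0.004]
ft_force: [0.5, 0.3, -1.7]
width: 0.0175
grip_force: 40.0
```

Call:
{"fn": "step_arm", "kwargs": {
  "series": [
    [0,0,-0.2,0,0,0,-1],
    [0,0,-0.4,0,0,0,-1],
    [0,0,-0.5,0,0,0,-1],
    [0,0,-0.5,0,0,0,-1],
    [0,0,-0.5,0,0,0,-1]
  ]
}}

```text
time: 8.8
ee_pos: [0.4325, 0.2727, 0.1971]
orientation: [-0.0, -0.029, 1.0, -0.0]
ft_force: [0.4, -0.6, -3.1]
width: 0.0172
grip_force: 40.0
```

Run:
```python
from h import *
s,T=tool(); print(s['ee_pos'],s['width'],s['grip_force'])
a=vision.snapshot("side")[:,:,::-1];t=vision.snapshot("top")[:,:,::-1]
np.savez("n1.npz",side=a,top=t,ee=s['ee_pos'])
print('pred eye side/top with z+24mm', [proj(n,s['ee_pos']+[.072,.004,.0+.0244-.007]).round(1) for n in("side","top")])
A=cv2.resize(a[180:260,240:340],(500,400),interpolation=cv2.INTER_CUBIC);B=cv2.resize(t[120:200,200:260],(300,400),interpolation=cv2.INTER_CUBIC)
C=cv2.resize(t[120:195,255:372],None,fx=3,fy=2.6,interpolation=cv2.INTER_CUBIC)
C=cv2.resize(C,(350,195));D=cv2.resize(a[180:250,240:330],(270,195))
cv2.imwrite("pics/n1.png",np.hstack([A,B]))
```

```text
[0.43252794 0.27270109 0.19710522] 0.017194870552396324 39.9984347820282
pred eye side/top with z+24mm [array([[281.9, 228.2]]), array([[207.4, 192.9]])]
```

```bash
cat > board.py <<'E'
from h import *
from scipy.optimize import least_squares
t=np.load("n1.npz")["top"]; a=np.load("n1.npz")["side"]
c40,s40=np.cos(np.radians(40)),np.sin(np.radians(40))
def bp(q,s,y,h=0):  # slope coord s, lateral y, height h over face
    x0,y0,th=q; X=-.085+s*c40-h*s40; Z=.014+s*s40+h*c40
    return np.array([x0+X*np.cos(th)-y*np.sin(th), y0+X*np.sin(th)+y*np.cos(th), Z])
u0,v0,u1,v1=255,115,372,200
c=t[v0:v1,u0:u1].astype(int)
dark=(c.max(2)<50).astype(np.uint8)
n,l,st,ce=cv2.connectedComponentsWithStats(dark)
for i in range(1,n):
    if st[i,4]>30: print('dark',st[i],(ce[i]+[u0,v0]).round(1))
grey=((c.max(2)-c.min(2)<30)&(c.max(2)>60)).astype(np.uint8)
grey=cv2.morphologyEx(cv2.morphologyEx(grey,cv2.MORPH_CLOSE,np.ones((15,15))),cv2.MORPH_OPEN,np.ones((9,9)))
k=max(cv2.findContours(grey,0,1)[0],key=cv2.contourArea); ap=cv2.approxPolyDP(k,4,True).reshape(-1,2)+[u0,v0]; print('corners',ap.tolist())
E
python3 board.py
```

```text
dark [ 19  17  12  38 173] [279.2 152.7]
dark [ 39  28  16  32 193] [301.8 160.6]
corners [[265, 127], [269, 188], [356, 190], [360, 130]]
```

```bash
cat >> board.py <<'E'
def res(q):
    P=lambda s,y,h=0: proj("top",bp(q,s,y,h))[0]
    e=[P(.222,.147)-[264.5,126.5],P(.222,-.147)-[360.5,129.5],(P(0,.147,.004)-[268.5,188.5]),(P(0,-.147,.004)-[356.5,190.5])]
    e=list(np.ravel(e)); e+=[P(.071,.105)[1]-169.5,P(.052,.035)[1]-174.5, 2*(P(.130,.105)[0]-279.2),2*(P(.10,.035)[0]-301.8)]
    return np.array(e)
o=least_squares(res,[.62,0,0]); q=o.x
if __name__=="__main__":
    print('q',q.round(4),'res',o.fun.round(1))
    for nm,y in(("ring1",.105),("fork2",.035)):
        for s,h in((.196,.004),(.196,.034),(.196-(.104 if y>.1 else .122),.004)):
            p=bp(q,s,y,h); print(nm,p.round(4),proj("top",p).round(1),proj("side",p).round(1))
    g=a.astype(int)
    # side dark outlines
    d=(g[180:260,240:330].max(2)<55).astype(np.uint8); n,l,st,ce=cv2.connectedComponentsWithStats(d)
    print([(st[i].tolist(),(ce[i]+[240,180]).round(1).tolist()) for i in range(1,n) if st[i,4]>30])
E
python3 board.py
```

```text
dark [ 19  17  12  38 173] [279.2 152.7]
dark [ 39  28  16  32 193] [301.8 160.6]
corners [[265, 127], [269, 188], [356, 190], [360, 130]]
q [ 0.6168 -0.0233 -0.0286] res [-0.1  0.5  1.5 -0.4 -1.  -0.3  0.2 -0.5  0.1  0.5  0.  -0.4]
ring1 [0.6824 0.0799 0.1431] [[278.5 135.6]] [[258.5 205.8]]
ring1 [0.6631 0.0805 0.166 ] [[277.8 140.4]] [[263.  201.2]]
ring1 [0.6027 0.0822 0.0762] [[279.5 164.7]] [[279.7 226.5]]
fork2 [0.6804 0.0099 0.1431] [[301.6 136.1]] [[267.5 196.6]]
fork2 [0.6611 0.0105 0.166 ] [[301.3 140.9]] [[272.  192.1]]
fork2 [0.587  0.0126 0.0646] [[301.5 169.9]] [[291.4 220.1]]
[([53, 0, 26, 19, 205], [305.0, 187.6]), ([25, 3, 62, 35, 561], [300.7, 205.2]), ([16, 24, 27, 24, 111], [269.0, 216.0]), ([69, 63, 21, 17, 175], [316.6, 251.1])]
```

```bash
cat > go.py <<'E'
from board import *
th=q[2]
def tgt(s_,y,h,off,th=th):
    Rq=frame([-c40*np.cos(th),-c40*np.sin(th),-s40],[s40*np.cos(th),s40*np.sin(th),-c40])
    return bp(q,s_,y,h)-Rq.apply(off),Rq
E
python3 - <<'E' | tail -3
from go import *
p,Rq=tgt(.196,.035,.06,[-.0727,0,-.0168]); print('p',p.round(4)); rel(p,Rq)
rel(tool()[0]['ee_pos']+[0,0,.02],Rq)
E
```

```text
p [0.5995 0.0123 0.1263]
at [0.4316 0.272  0.1956] shift [-1.02  -1.792  0.462] turn [ 0.014 -0.351  0.042]
at [0.4316 0.272  0.1956] shift [ 0.    -0.    -0.133] turn [ 0.014 -0.351  0.042]
```

Call:
{"fn": "step_arm", "kwargs": {
  "series": [
    [-0.05,-0.1,-0.1,0.003,-0.06,0.008,-1],
    [-0.1,-0.2,-0.15,0.006,-0.12,0.016,-1],
    [-0.15,-0.3,-0.2,0.009,-0.18,0.025,-1],
    [-0.2,-0.4,-0.2,0.012,-0.24,0.033,-1],
    [-0.2,-0.5,-0.2,0.014,-0.3,0.042,-1]
  ]
}}

```text
time: 9.32
ee_pos: [0.467, 0.2042, 0.2262]
orientation: [0.257, 0.011, 0.966, -0.012]
ft_force: [1.1, -1.7, -2.2]
width: 0.0173
grip_force: 40.0
```

```bash
python3 - <<'E' | tail -2
from go import *
p,Rq=tgt(.196,.035,.06,[-.0727,0,-.0168]); rel(p,Rq); print(tool()[0]['joint_pos'].round(2))
E
```

```text
at [0.467  0.2042 0.2262] shift [-0.454 -1.244  1.053] turn [-0.007 -0.089  0.006]
[-0.8   0.22  0.16  2.19  0.77  0.43  0.23]
```

Call:
{"fn": "step_arm", "kwargs": {
  "series": [
    [-0.1,-0.25,0,0,-0.03,0.005,-1],
    [-0.2,-0.5,0.05,0,-0.052,0.005,-1],
    [-0.3,-0.75,0.1,0,-0.052,0.005,-1],
    [-0.4,-0.95,0.2,0,-0.052,0.005,-1],
    [-0.4,-0.95,0.2,0,-0.052,0.005,-1]
  ]
}}

```text
time: 9.73
ee_pos: [0.5327, 0.0491, 0.2323]
orientation: [0.305, 0.024, 0.952, -0.017]
ft_force: [0.1, -0.3, -2.2]
width: 0.0179
grip_force: 40.0
```

```bash
python3 - <<'E' | tail -2
from go import *
p,Rq=tgt(.196,.035,.06,[-.0727,0,-.0168]); rel(p,Rq); print(tool()[0]['joint_pos'].round(2))
E
```

```text
at [0.5327 0.0491 0.2323] shift [ 0.041 -0.208  0.844] turn [-0.015 -0.038 -0.006]
[-0.51  0.21  0.32  2.27  0.99  0.13  0.34]
```

Call:
{"fn": "step_arm", "kwargs": {
  "series": [
    [0.04,-0.1,0.2,-0.01,-0.02,-0.006,-1],
    [0.04,-0.2,0.4,-0.015,-0.03,-0.006,-1],
    [0.04,-0.2,0.6,-0.015,-0.03,-0.006,-1],
    [0.04,-0.2,0.6,-0.015,-0.03,-0.006,-1],
    [0.04,-0.2,0.6,-0.015,-0.03,-0.006,-1]
  ]
}}

```text
time: 10.15
ee_pos: [0.5425, 0.023, 0.1884]
orientation: [0.307, 0.01, 0.951, -0.041]
ft_force: [0.6, -0.5, -1.2]
width: 0.0171
grip_force: 40.0
```

```bash
python3 - <<'E' | tail -8
from go import *
p,Rq=tgt(.196,.035,.06,[-.0727,0,-.0168]); rel(p,Rq); s,T=tool(); print(s['joint_pos'].round(2))
for nm,e in (("tool",T.apply([-.0727,0,-.0168])),("world",T.apply([-.0727,0,.0076])+[0,0,.0244])):
    P=s['ee_pos']+e; print(nm,P.round(4),proj("top",P).round(1),proj("side",P).round(1))
a=vision.snapshot("side")[:,:,::-1];t=vision.snapshot("top")[:,:,::-1]
np.savez("n2.npz",side=a,top=t)
cv2.imwrite("pics/n2.png",np.hstack([cv2.resize(a[165:235,235:305],(400,400),interpolation=cv2.INTER_CUBIC),cv2.resize(t[115:195,260:340],(400,400),interpolation=cv2.INTER_CUBIC)]))
E
```

```text
dark [ 19  17  12  38 173] [279.2 152.7]
dark [ 39  28  16  32 193] [301.8 160.6]
corners [[265, 127], [269, 188], [356, 190], [360, 130]]
at [0.5425 0.023  0.1884] shift [-0.066 -0.025  0.562] turn [-0.033 -0.036  0.016]
[-0.16  0.31 -0.05  2.31  1.92  0.23 -0.52]
tool [0.5917 0.0248 0.2445] [[295.6 160.1]] [[287.7 177.5]]
world [0.6059 0.0228 0.2492] [[296.3 154.7]] [[284.1 175.4]]
```

View pics/n2.png

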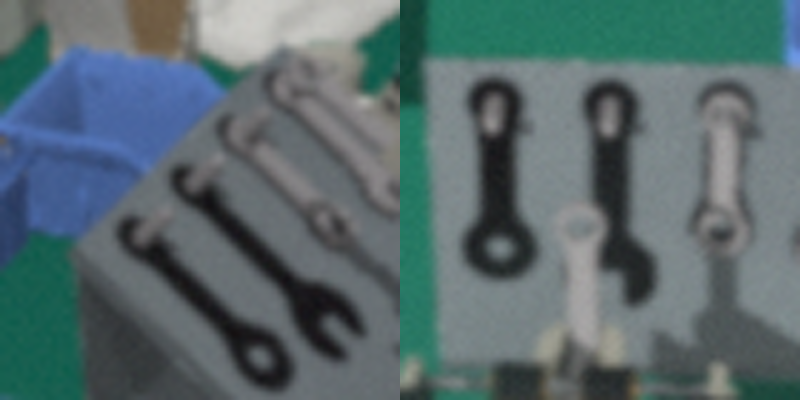

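The right half (top view) shows the held spanner's eye at (582,222), i.e. pixel (296.4,159.4). Peg 2's tip is at (608,133), i.e. (301.6,141.6), which matches the board fit. The eye matches the prediction with a tool-frame offset (295.6,160.1), so the fingers are about 24 mm shorter than stated.

Call:
{"fn": "step_arm", "kwargs": {
  "series": [
    [-0.05,-0.02,0.05,-0.01,-0.01,0.005,-1],
    [-0.05,-0.02,0.05,-0.02,-0.015,0.01,-1],
    [-0.05,-0.02,0.05,-0.02,-0.015,0.01,-1],
    [-0.05,-0.02,0.05,-0.02,-0.015,0.01,-1],
    [-0.05,-0.02,0.05,-0.02,-0.015,0.01,-1]
  ]
}}

```text
time: 10.67
ee_pos: [0.5538, 0.0197, 0.1893]
orientation: [0.323, 0.012, 0.946, -0.019]
ft_force: [0.0, -1.1, -1.8]
width: 0.0173
grip_force: 40.0
```

```bash
cat > st.py <<'E'
import sys
from go import *
# usage: st.py y h offx  -> remaining move from the measured pose, and eye in board coordinates
y,h,ox,oz=map(float,sys.argv[1:5])
p,Rq=tgt(.196,y,h,[ox,0,oz]); rel(p,Rq); s,T=tool(); 
E=s['ee_pos']+T.apply([ox,0,oz]); B=bp(q,.196,y,0); M=np.c_[bp(q,1,0)-bp(q,0,0),bp(q,0,1)-bp(q,0,0),bp(q,0,0,1)-bp(q,0,0)]
print('eye vs peg (up,left,height) mm',(M.T@(E-B)*1000).round(1),'eye px',proj("top",E).round(1),'j',s['joint_pos'].round(2),'ft',s['ft_force'].round(1))
E
sed -i 's/^    if st\[i,4\]>30: print.*/    pass/; s/; print(.corners.,ap.tolist())//' board.py
python3 st.py .035 .06 -.0727 -.0168
```

```text
at [0.5538 0.0197 0.1893] shift [ 0.016 -0.027  0.52 ] turn [-0.013 -0.019  0.006]
eye vs peg (up,left,height) mm [  5.9   7.4 134.9] eye px [[297.4 156.6]] j [-0.    0.32 -0.2   2.32  2.15  0.26 -0.72] ft [ 0.  -1.1 -1.8]
```

Call:
{"fn": "step_arm", "kwargs": {
  "series": [
    [0.0,-0.03,0.1,-0.01,-0.015,0.006,-1],
    [0.01,-0.03,0.2,-0.013,-0.019,0.006,-1],
    [0.016,-0.03,0.3,-0.013,-0.019,0.006,-1],
    [0.016,-0.03,0.35,-0.013,-0.019,0.006,-1],
    [0.016,-0.03,0.35,-0.013,-0.019,0.006,-1]
  ]
}}

```text
time: 11.08
ee_pos: [0.5848, 0.0126, 0.1455]
orientation: [0.341, 0.014, 0.94, -0.005]
ft_force: [0.6, 0.1, -2.3]
width: 0.0174
grip_force: 40.0
```

```bash
python3 st.py .035 .06 -.0727 -.0168
```

```text
at [0.5848 0.0126 0.1455] shift [0.007 0.001 0.161] turn [-0.001 -0.001 -0.   ]
eye vs peg (up,left,height) mm [ 1.1 -0.1 84. ] eye px [[300.8 149. ]] j [ 0.19  0.48 -0.41  2.32  2.43  0.44 -0.95] ft [ 0.6  0.1 -2.3]
```

Call:
{"fn": "step_arm", "kwargs": {
  "series": [
    [0.007,0,0.1,0,0,0,-1],
    [0.007,0,0.2,0,0,0,-1],
    [0.007,0,0.25,0,0,0,-1],
    [0.007,0,0.25,0,0,0,-1],
    [0.007,0,0.25,0,0,0,-1]
  ]
}}

```text
time: 11.5
ee_pos: [0.6076, 0.0122, 0.1177]
orientation: [0.342, 0.013, 0.94, -0.005]
ft_force: [-0.6, 0.6, -1.8]
width: 0.0175
grip_force: 40.0
```

```bash
python3 st.py .035 .045 -.0727 -.0168
python3 - <<'E'
from go import *
t=vision.snapshot("top")[:,:,::-1]; a=vision.snapshot("side")[:,:,::-1]; np.savez("n3.npz",top=t,side=a)
print(t[134:160,292:312].max(2));
E
```

```text
at [0.6076 0.0122 0.1177] shift [ 0.004 -0.001  0.021] turn [-0.  0.  0.]
eye vs peg (up,left,height) mm [ 0.6  0.2 48.2] eye px [[301.1 143. ]] j [ 0.2   0.57 -0.43  2.29  2.47  0.49 -0.96] ft [-0.6  0.6 -1.8]
[[141 142 141 134 108  69  43  45  60  83  80  62  43  40  65 102 125 138
  139 140]
 [144 144 138 126 100  63  43  61  85 106 105  79  54  41  53  87 119 132
  139 140]
 [144 142 139 128 102  63  42  65 100 117 115  92  57  43  54  84 117 133
  138 140]
 [143 142 140 131 104  69  56  74 106 120 115  92  60  46  54  90 119 135
  139 139]
 [139 144 140 134 115  93  87 103 117 130 120  93  65  45  59  94 119 126
  129 129]
 [138 142 134 136 132 121 125 133 141 139 132 111  79  62  67  85  99 108
  108 112]
 [141 141 140 139 140 139 141 135 141 140 138 130 105  80  74  85  91  94
   95 101]
 [142 142 141 144 147 142 132 114 107 115 120 127 124  96  82  85  91  96
  103 103]
 [144 144 141 143 145 141 113  79  67  68  90 114 129 117  92  86  92 115
  121 120]
 [143 146 143 148 146 134 102  68  54  54  75 109 127 116  97  89 100 117
  132 129]
 [142 145 147 143 145 139 115  93  80  
[... 621 characters left out ...]
  92  91
   92  93]
 [142 140 142 141 139 145 156 162 164 163 153 127  83  74  89  97  94  91
   89  87]
 [141 138 142 141 144 148 151 161 166 163 151 123  83  80  93 106  94  89
   86  89]
 [140 142 142 141 146 148 155 160 165 162 155 122  85  79 100 107  95  89
   87  93]
 [143 138 141 141 138 146 156 162 162 163 156 123  82  80 102 107  99  91
   89  90]
 [137 139 142 140 141 144 155 160 160 162 152 123  84  84 101 104  97  91
   87  88]
 [137 141 142 139 142 147 158 161 163 162 153 124  82  83 104 107  99  89
   85  92]
 [141 139 139 142 143 147 159 160 164 161 155 126  84  83 104 107  99  87
   92  88]
 [138 140 141 143 145 145 157 162 163 161 154 125  91  87 105 106 102  89
   87  91]]
```

The eye hole's dark centre is at pixel (300.5,143.0), against (301.1,143.0) for the peg axis at that height. I'll shift it 1.5 mm to the right and then lower in steps.

Call:
{"fn": "step_arm", "kwargs": {
  "series": [
    [0.004,-0.01,0.02,0,0,0,-1],
    [0.004,-0.01,0.06,0,0,0,-1],
    [0.004,-0.01,0.1,0,0,0,-1],
    [0.004,-0.01,0.1,0,0,0,-1],
    [0.004,-0.01,0.1,0,0,0,-1]
  ]
}}

```text
time: 12.02
ee_pos: [0.6171, 0.0098, 0.1051]
orientation: [0.342, 0.014, 0.94, -0.005]
ft_force: [-0.1, -0.2, -2.6]
width: 0.0171
grip_force: 40.0
```

```bash
python3 st.py .035 .03 -.0727 -.0168
```

```text
at [0.6171 0.0098 0.1051] shift [-0.001  0.013  0.016] turn [-0.  0. -0.]
eye vs peg (up,left,height) mm [-0.2 -2.  32.4] eye px [[302.  140.7]] j [ 0.2   0.61 -0.43  2.27  2.49  0.51 -0.97] ft [-0.1 -0.2 -2.6]
```

Call:
{"fn": "step_arm", "kwargs": {
  "series": [
    [0,0,0.03,0,0,0,-1],
    [0,0,0.06,0,0,0,-1],
    [0,0,0.06,0,0,0,-1]
  ]
}}

```text
time: 12.27
ee_pos: [0.6233, 0.0095, 0.0981]
orientation: [0.342, 0.014, 0.939, -0.005]
ft_force: [-0.2, -0.1, -1.3]
width: 0.0173
grip_force: 40.0
```

```bash
python3 st.py .035 .004 -.0727 -.0168
```

```text
at [0.6233 0.0095 0.0981] shift [0.001 0.014 0.127] turn [-0.001  0.    -0.   ]
eye vs peg (up,left,height) mm [ 0.1 -2.1 23.1] eye px [[302.1 139.1]] j [ 0.2   0.63 -0.43  2.26  2.5   0.52 -0.97] ft [-0.2 -0.1 -1.3]
```

Call:
{"fn": "step_arm", "kwargs": {
  "series": [
    [0,0,0.03,0,0,0,-1],
    [0,0,0.06,0,0,0,-1],
    [0,0,0.08,0,0,0,-1],
    [0,0,0.08,0,0,0,-1]
  ]
}}

```text
time: 12.6
ee_pos: [0.6309, 0.0093, 0.089]
orientation: [0.342, 0.014, 0.94, -0.005]
ft_force: [-0.3, 0.5, -2.0]
width: 0.0173
grip_force: 40.0
```

```bash
python3 st.py .035 .004 -.0727 -.0168
python3 - <<'E'
from h import *
t=vision.snapshot("top")[:,:,::-1]; print(t[128:150,294:310].max(2))
E
```

```text
at [0.6309 0.0093 0.089 ] shift [0.    0.014 0.048] turn [-0.001  0.    -0.   ]
eye vs peg (up,left,height) mm [ 0.  -2.1 11.2] eye px [[302.2 137.2]] j [ 0.2   0.66 -0.43  2.25  2.51  0.53 -0.97] ft [-0.3  0.5 -2. ]
[[141 145 143 136 131 136 137 137 137 140 136 141 143 141 138 140]
 [143 141 142 140 139 139 136 138 133 134 138 145 145 145 138 142]
 [142 141 140 140 133 127 119 113 111 119 125 135 142 141 141 144]
 [142 140 142 129 115  97  88  84  85  90  96 115 129 140 141 141]
 [141 139 128 111  89  83  86  90  89  83  79  94 113 127 142 142]
 [142 135 116  99  87 105 118 127 124 116 102  88  95 113 129 137]
 [137 134 112  91 105 130 141 146 145 139 125 107  93 106 125 137]
 [136 130 109 100 123 137 136 139 139 141 137 123  98  91 109 127]
 [139 131 111 114 129 131 123 123 126 124 128 128 112  86  99 120]
 [143 131 120 123 133 126 117 123 118 110 116 124 114  89  94 116]
 [139 135 124 132 137 132 127 129 123 106 114 122 115  91  92 116]
 [140 137 134 134 139 142 145 142 127 111 105 109 104  92  97 117]
 [139 137 136 128 124 133 151 156 137 115 101  93  88  90  96 116]
 [138 138 135 126 118 132 157 159 149 128 104  86  83  94 106 120]
 [142 142 138 124 114 131 156 162 159 139 118  85  86 105 122 133]
 [143 140 133 125 114 127 153 161 160 153 125  91  86 110 130 137]
 [143 143 136 125 114 130 152 165 163 155 127  93  91 114 133 142]
 [141 144 135 126 117 128 154 163 163 157 123  95  84 114 129 140]
 [141 140 137 124 119 130 154 164 165 157 126  86  90 112 134 136]
 [143 142 138 125 113 128 154 163 163 156 126  92  87 115 132 139]
 [141 139 142 123 112 127 154 164 163 156 124  89  88 114 133 143]
 [144 140 138 123 114 130 152 165 166 156 123  90  88 115 131 138]]
```

Call:
{"fn": "step_arm", "kwargs": {
  "series": [
    [0,0.003,0.02,0,0,0,-1],
    [0,0.003,0.035,0,0,0,-1],
    [0,0.003,0.035,0,0,0,-1]
  ]
}}

```text
time: 12.9
ee_pos: [0.6341, 0.0098, 0.0853]
orientation: [0.342, 0.014, 0.939, -0.005]
ft_force: [0.3, 0.3, -2.2]
width: 0.0175
grip_force: 40.0
```

Call:
{"fn": "step_arm", "kwargs": {
  "series": [
    [0,0,0.01,0,0,0,-1],
    [0,0,0.01,0,0,0,-1]
  ]
}}

```text
time: 13.07
ee_pos: [0.635, 0.0097, 0.0843]
orientation: [0.342, 0.014, 0.939, -0.005]
ft_force: [-0.0, 1.1, -2.6]
width: 0.0173
grip_force: 40.0
```

Call:
{"fn": "step_arm", "kwargs": {
  "series": [
    [0,0,0.01,0,0,0,-1],
    [0,0,0.01,0,0,0,-1]
  ]
}}

```text
time: 13.23
ee_pos: [0.6356, 0.0098, 0.0835]
orientation: [0.343, 0.014, 0.939, -0.005]
ft_force: [-2.7, -0.1, 1.4]
width: 0.0175
grip_force: 40.0
```

```bash
python3 st.py .035 .004 -.0727 -.0168
```

```text
at [0.6356 0.0098 0.0835] shift [ 0.001  0.01  -0.   ] turn [-0.001  0.001  0.   ]
eye vs peg (up,left,height) mm [ 0.1 -1.4  4.1] eye px [[302.1 136. ]] j [ 0.2   0.67 -0.43  2.24  2.51  0.54 -0.97] ft [-2.7 -0.1  1.4]
```

Contact is felt at a computed height of 4.1 mm, so it is seated flat. I'll release and back off along the tool axis.

Call:
{"fn": "step_arm", "kwargs": {
  "series": [
    [0,0,0,0,0,0,-0.3],
    [0,0,0,0,0,0,-0.3],
    [0,0,0,0,0,0,-0.3],
    [0,0,0,0,0,0,-0.3],
    [0,0,0,0,0,0,-0.3]
  ]
}}

```text
time: 13.65
ee_pos: [0.6362, 0.0097, 0.0835]
orientation: [0.343, 0.014, 0.939, -0.005]
ft_force: [0.2, -0.4, -0.4]
width: 0.0331
grip_force: 0.0
```

Call:
{"fn": "step_arm", "kwargs": {
  "series": [
    [0,0,-0.15,0,0,0,-0.3],
    [0,0,-0.3,0,0,0,-0.3],
    [0,0,-0.5,0,0,0,-0.3],
    [0,0,-0.75,0,0,0,-0.3],
    [0,0,-0.9,0,0,0,-0.3]
  ]
}}

```text
time: 14.07
ee_pos: [0.5473, 0.0128, 0.1882]
orientation: [0.343, 0.013, 0.939, -0.005]
ft_force: [0.6, -1.1, 0.9]
width: 0.033
grip_force: 0.0
```

```bash
python3 st.py .035 .004 -.0727 -.0168
python3 - <<'E'
from go import *
t=vision.snapshot("top")[:,:,::-1]; np.savez("n4.npz",top=t)
p=bp(q,.196-.122,.035,.004); print(proj("top",p).round(1))
c=t[130:180,290:315].astype(int); m=(c.min(2)>148).astype(np.uint8); n,l,st,ce=cv2.connectedComponentsWithStats(m); print(st.tolist(),(ce+[290,130]).round(1).tolist())
p1=plane("top",[[379,222]],.008);print(p1)
z=.0745;x=frame([-.176,.984,0],[0,0,-1]); e=np.array([.4372,-.342]); o=e+np.array([-.177,.984])*.058
rel([*o,.15],x)
E
```

```text
at [0.5473 0.0128 0.1882] shift [-0.001  0.007  0.913] turn [-0.     0.001  0.   ]
eye vs peg (up,left,height) mm [ -0.3  -0.9 141. ] eye px [[300.4 159.7]] j [ 0.17  0.34 -0.38  2.37  2.36  0.34 -0.91] ft [ 0.6 -1.1  0.9]
[[301.5 169.9]]
[[0, 0, 25, 50, 1087], [5, 10, 14, 36, 163]] [[302.1, 153.6], [301.3, 160.2]]
[[ 0.41870555 -0.2410508   0.008     ]]
at [0.5462 0.0131 0.1906] shift [ 0.742 -2.007 -0.27 ] turn [0.239 0.295 0.653]
```

Call:
{"fn": "step_arm", "kwargs": {
  "series": [
    [0,-0.2,-0.15,0.04,0.05,0.11,-0.1],
    [0,-0.4,-0.3,0.08,0.1,0.22,-0.1],
    [0,-0.6,-0.4,0.12,0.15,0.33,-0.1],
    [0,-0.8,-0.4,0.16,0.2,0.44,-0.1],
    [0,-0.9,-0.4,0.16,0.2,0.44,-0.1]
  ]
}}

```text
time: 14.53
ee_pos: [0.5232, -0.0637, 0.2128]
orientation: [0.296, 0.124, 0.947, -0.029]
ft_force: [0.1, -0.9, -0.6]
width: 0.0413
grip_force: 0.0
```

```bash
cat > gr.py <<'E'
from h import *
import sys
o=np.array([.4372,-.342])+np.array([-.177,.984])*.058
rel([*o,float(sys.argv[1])],frame([-.177,.984,0],[0,0,-1])); s=r.get_state(); print(o.round(4),s['joint_pos'].round(2),s['width'],s['ft_force'].round(1))
E
python3 gr.py .15
```

```text
at [ 0.5232 -0.0637  0.2128] shift [ 0.427 -1.596  0.179] turn [0.179 0.262 0.549]
[ 0.4269 -0.2849] [ 0.12  0.23 -0.15  2.3   1.44  0.17 -0.09] 0.041337286169950575 [ 0.1 -0.9 -0.6]
```

Call:
{"fn": "step_arm", "kwargs": {
  "series": [
    [0.2,-0.3,0,0.12,0.18,0.36,-0.1],
    [0.3,-0.6,0,0.12,0.18,0.36,-0.1],
    [0.35,-0.9,0,0.12,0.18,0.36,-0.1],
    [0.35,-0.95,0,0.12,0.18,0.36,-0.1],
    [0.35,-0.95,0,0.12,0.18,0.36,-0.1]
  ]
}}

```text
time: 14.95
ee_pos: [0.4421, -0.1931, 0.1788]
orientation: [0.177, 0.354, 0.918, -0.021]
ft_force: [0.3, -0.2, 0.3]
width: 0.042
grip_force: 0.0
```

```bash
python3 gr.py .15
```

```text
at [ 0.4421 -0.1931  0.1788] shift [-0.259 -0.541  0.249] turn [0.1   0.153 0.325]
[ 0.4269 -0.2849] [ 0.7   0.29 -0.46  2.23  0.6   0.36  0.57] 0.04196748372550375 [ 0.3 -0.2  0.3]
```

Call:
{"fn": "step_arm", "kwargs": {
  "series": [
    [-0.26,-0.54,0,0.08,0.13,0.28,-0.1],
    [-0.26,-0.54,0,0.08,0.13,0.28,-0.1],
    [-0.26,-0.54,0,0.08,0.13,0.28,-0.1],
    [-0.26,-0.54,0,0.08,0.13,0.28,-0.1],
    [-0.26,-0.54,0,0.08,0.13,0.28,-0.1]
  ]
}}

```text
time: 15.37
ee_pos: [0.4188, -0.2781, 0.1862]
orientation: [0.034, 0.601, 0.798, 0.003]
ft_force: [0.2, 0.6, -0.1]
width: 0.0416
grip_force: 0.0
```

```bash
python3 gr.py .15
```

```text
at [ 0.4188 -0.2781  0.1862] shift [-0.047  0.029  0.246] turn [0.024 0.024 0.051]
[ 0.4269 -0.2849] [ 0.88  0.41 -0.47  1.92  0.27  0.8   0.55] 0.04161865277295407 [ 0.2  0.6 -0.1]
```

Call:
{"fn": "step_arm", "kwargs": {
  "series": [
    [-0.05,0.03,0.1,0.024,0.024,0.045,-0.1],
    [-0.05,0.03,0.3,0.024,0.024,0.045,-0.1],
    [-0.05,0.03,0.5,0.024,0.024,0.045,-0.1],
    [-0.05,0.03,0.5,0.024,0.024,0.045,-0.1],
    [-0.05,0.03,0.5,0.024,0.024,0.045,-0.1]
  ]
}}

```text
time: 15.78
ee_pos: [0.4294, -0.2847, 0.1109]
orientation: [-0.001, 0.633, 0.774, -0.001]
ft_force: [-0.1, -0.3, -0.2]
width: 0.042
grip_force: 0.0
```

```bash
python3 gr.py -.012
```

```text
at [ 0.4294 -0.2847  0.1109] shift [ 0.002 -0.014  0.82 ] turn [-0.001  0.     0.01 ]
[ 0.4269 -0.2849] [ 0.81  0.56 -0.4   1.91  0.32  0.73  0.43] 0.04202495650552157 [-0.1 -0.3 -0.2]
```

Call:
{"fn": "step_arm", "kwargs": {
  "series": [
    [0,-0.012,0.2,0,0,0.009,-0.35],
    [0,-0.012,0.4,0,0,0.009,-0.35],
    [0,-0.012,0.6,0,0,0.009,-0.35],
    [0,-0.012,0.72,0,0,0.009,-0.35],
    [0,-0.012,0.72,0,0,0.009,-0.35]
  ]
}}

```text
time: 16.2
ee_pos: [0.4279, -0.2855, 0.003]
orientation: [0.0, 0.64, 0.768, -0.001]
ft_force: [0.1, 0.6, -0.2]
width: 0.0302
grip_force: 0.0
```

```bash
python3 gr.py -.012
```

```text
at [ 0.4279 -0.2855  0.003 ] shift [ 0.005 -0.005  0.1  ] turn [-0.001  0.001  0.001]
[ 0.4269 -0.2849] [ 0.73  0.72 -0.29  1.99  0.42  0.48  0.31] 0.030218777861018654 [ 0.1  0.6 -0.2]
```

Call:
{"fn": "step_arm", "kwargs": {
  "series": [
    [0.003,-0.004,0.05,0,0,0,-0.35],
    [0.003,-0.004,0.1,0,0,0,-0.35],
    [0.003,-0.004,0.1,0,0,0,-0.35],
    [0.003,-0.004,0.1,0,0,0,-1],
    [0.003,-0.004,0.1,0,0,0,-1]
  ],
  "squeeze": 40
}}

```text
time: 16.62
ee_pos: [0.429, -0.2863, -0.0098]
orientation: [0.003, 0.641, 0.768, -0.001]
ft_force: [-1.9, 0.1, 0.9]
width: 0.021
grip_force: 0.4
```

Call:
{"fn": "step_arm", "kwargs": {
  "series": [
    [0,0,0,0,0,0,-1],
    [0,0,0,0,0,0,-1],
    [0,0,0,0,0,0,-1],
    [0,0,0,0,0,0,-1]
  ]
}}

```text
time: 16.95
ee_pos: [0.4285, -0.2863, -0.0099]
orientation: [0.002, 0.641, 0.768, -0.001]
ft_force: [-2.0, -0.2, 5.2]
width: 0.0168
grip_force: 40.0
```

```bash
python3 gr.py -.012
```

```text
at [ 0.4285 -0.2863 -0.0099] shift [ 0.011 -0.009  0.014] turn [0.001 0.003 0.001]
[ 0.4269 -0.2849] [ 0.72  0.75 -0.27  2.    0.44  0.44  0.3 ] 0.016791856186426667 [-2.  -0.2  5.2]
```

Call:
{"fn": "step_arm", "kwargs": {
  "series": [
    [0,0,-0.15,0,0,0,-1],
    [0,0,-0.4,0,0,0,-1],
    [0,0,-0.65,0,0,0,-1],
    [0,0,-0.9,0,0,0,-1],
    [0,0,-0.9,0,0,0,-1]
  ]
}}

```text
time: 17.37
ee_pos: [0.4327, -0.2871, 0.1308]
orientation: [0.009, 0.641, 0.768, 0.001]
ft_force: [1.3, 0.0, -1.8]
width: 0.0174
grip_force: 40.0
```

Call:
{"fn": "step_arm", "kwargs": {
  "series": [
    [0,0.1,-0.2,0,0,-0.06,-1],
    [0,0.2,-0.4,0,0,-0.12,-1],
    [0,0.2,-0.5,0,0,-0.18,-1],
    [0,0.2,-0.5,0,0,-0.24,-1],
    [0,0.2,-0.5,0,0,-0.3,-1]
  ]
}}

```text
time: 17.78
ee_pos: [0.458, -0.2796, 0.1997]
orientation: [0.002, 0.382, 0.924, -0.001]
ft_force: [-0.3, -0.0, -2.0]
width: 0.0167
grip_force: 40.0
```

```bash
python3 st.py .105 .1 -.0567 -.0145
```

```text
at [ 0.458  -0.2796  0.1997] shift [1.1   2.316 0.196] turn [-0.133 -0.33  -0.361]
eye vs peg (up,left,height) mm [ -86.5 -404.6  169.8] eye px [[416.9 193.3]] j [ 0.92  0.5  -0.62  1.75  0.35  0.99  0.95] ft [-0.3 -0.  -2. ]
```

Call:
{"fn": "step_arm", "kwargs": {
  "series": [
    [0.15,0.15,-0.1,-0.016,-0.04,-0.044,-1],
    [0.3,0.3,-0.13,-0.032,-0.08,-0.088,-1],
    [0.45,0.45,-0.13,-0.048,-0.12,-0.13,-1],
    [0.6,0.6,-0.13,-0.064,-0.16,-0.175,-1],
    [0.66,0.66,-0.13,-0.08,-0.2,-0.22,-1]
  ]
}}

```text
time: 18.2
ee_pos: [0.4573, -0.134, 0.2181]
orientation: [0.215, 0.161, 0.963, -0.003]
ft_force: [0.5, -1.0, -1.9]
width: 0.0172
grip_force: 40.0
```

```bash
python3 st.py .105 .1 -.0567 -.0145
```

```text
at [ 0.4573 -0.134   0.2181] shift [-0.156  1.617  0.544] turn [-0.051 -0.129 -0.139]
eye vs peg (up,left,height) mm [ -62.9 -235.5  202.6] eye px [[359.4 192.1]] j [ 0.9   0.22 -0.77  2.24  0.48  0.34  1.01] ft [ 0.5 -1.  -1.9]
```

Call:
{"fn": "step_arm", "kwargs": {
  "series": [
    [0,0.2,0,-0.02,-0.04,-0.04,-1],
    [0,0.4,0,-0.03,-0.08,-0.08,-1],
    [0,0.6,0,-0.045,-0.11,-0.12,-1],
    [0,0.8,0,-0.045,-0.11,-0.12,-1],
    [0,0.95,0,-0.045,-0.11,-0.12,-1]
  ]
}}

```text
time: 18.62
ee_pos: [0.4879, -0.0748, 0.2284]
orientation: [0.302, 0.068, 0.951, -0.014]
ft_force: [0.5, -1.0, -1.8]
width: 0.0173
grip_force: 40.0
```

```bash
python3 st.py .105 .1 -.0567 -.0145
```

```text
at [ 0.4879 -0.0748  0.2284] shift [-0.177  1.125  0.628] turn [-0.028 -0.042 -0.048]
eye vs peg (up,left,height) mm [ -33.2 -165.   201.3] eye px [[334.4 182.4]] j [ 0.32  0.15 -0.25  2.35  1.19  0.06  0.34] ft [ 0.5 -1.  -1.8]
```

Call:
{"fn": "step_arm", "kwargs": {
  "series": [
    [-0.05,0.2,0.1,-0.01,-0.02,-0.02,-1],
    [-0.1,0.4,0.2,-0.02,-0.03,-0.03,-1],
    [-0.15,0.6,0.2,-0.02,-0.03,-0.03,-1],
    [-0.15,0.8,0.2,-0.02,-0.03,-0.03,-1],
    [-0.15,0.95,0.2,-0.02,-0.03,-0.03,-1]
  ]
}}

```text
time: 19.03
ee_pos: [0.5162, -0.0091, 0.2156]
orientation: [0.331, 0.038, 0.943, -0.009]
ft_force: [0.0, -0.7, -3.0]
width: 0.0171
grip_force: 40.0
```

```bash
python3 st.py .105 .1 -.0567 -.0145
```

```text
at [ 0.5162 -0.0091  0.2156] shift [-0.131  0.643  0.51 ] turn [-0.012 -0.012 -0.021]
eye vs peg (up,left,height) mm [-21.7 -95.9 177.9] eye px [[309.  173.6]] j [ 0.4   0.25 -0.59  2.37  1.99  0.29 -0.55] ft [ 0.  -0.7 -3. ]
```

Call:
{"fn": "step_arm", "kwargs": {
  "series": [
    [-0.05,0.2,0.05,-0.01,-0.012,-0.02,-1],
    [-0.1,0.4,0.1,-0.012,-0.012,-0.02,-1],
    [-0.13,0.6,0.2,-0.012,-0.012,-0.02,-1],
    [-0.13,0.64,0.3,-0.012,-0.012,-0.02,-1],
    [-0.13,0.64,0.3,-0.012,-0.012,-0.02,-1]
  ]
}}

```text
time: 19.45
ee_pos: [0.5675, 0.0906, 0.1922]
orientation: [0.341, 0.01, 0.94, -0.0]
ft_force: [-0.3, 0.2, -1.9]
width: 0.017
grip_force: 40.0
```

```bash
python3 st.py .105 .06 -.0567 -.0145
```

```text
at [0.5675 0.0906 0.1922] shift [-0.    -0.054  0.468] turn [ 0.005 -0.001  0.002]
eye vs peg (up,left,height) mm [1.000e-01 7.400e+00 1.301e+02] eye px [[272.5 157. ]] j [ 0.16  0.4  -0.64  2.28  1.9   0.5  -0.57] ft [-0.3  0.2 -1.9]
```

Call:
{"fn": "step_arm", "kwargs": {
  "series": [
    [0,-0.03,0.15,0.003,0,0,-1],
    [0,-0.03,0.3,0.003,0,0,-1],
    [0,-0.03,0.45,0.003,0,0,-1],
    [0,-0.03,0.5,0.003,0,0,-1],
    [0,-0.03,0.5,0.003,0,0,-1]
  ]
}}

```text
time: 19.87
ee_pos: [0.615, 0.0799, 0.1352]
orientation: [0.341, 0.014, 0.94, -0.006]
ft_force: [-0.2, -0.2, -0.9]
width: 0.0171
grip_force: 40.0
```

Call:
{"fn": "step_arm", "kwargs": {
  "series": [
    [0,0,0.01,0,0,0,-1],
    [0,0,0.01,0,0,0,-1]
  ]
}}

```text
time: 20.03
ee_pos: [0.616, 0.0814, 0.1371]
orientation: [0.343, 0.012, 0.939, -0.006]
ft_force: [-0.2, 0.8, -1.6]
width: 0.0168
grip_force: 40.0
```

```bash
python3 st.py .105 .045 -.0567 -.0145
python3 - <<'E'
from h import *
t=vision.snapshot("top")[:,:,::-1]; print(t[130:158,266:290].max(2))
E
```

```text
at [0.616  0.0814 0.1371] shift [0.014 0.003 0.077] turn [-0.     0.001  0.001]
eye vs peg (up,left,height) mm [ 2.  -0.3 56.7] eye px [[277.2 143.6]] j [ 0.18  0.59 -0.64  2.23  2.08  0.6  -0.68] ft [-0.2  0.8 -1.6]
[[135 142 145 142 141 144 143 143 132 123 109  95  96  96 103 117 131 136
  139 144 143 140 142 144]
 [135 141 143 142 141 145 143 136 119  93  73  60  55  57  65  82 102 121
  136 138 142 142 142 143]
 [134 138 141 143 140 143 141 123  92  63  44  36  40  39  44  50  69  92
  123 139 143 141 140 145]
 [135 140 142 143 141 139 132 110  72  41  40  52  61  58  51  42  49  75
  110 131 139 144 144 144]
 [131 140 142 141 145 141 126  97  59  37  45  79  93  92  74  44  41  58
   94 124 139 145 142 142]
 [134 142 139 140 140 139 123  98  53  39  61  93 115 111  83  47  35  52
   86 118 136 140 140 145]
 [136 142 142 143 145 138 128 103  63  51  73 102 120 111  86  54  32  51
   88 120 137 145 142 143]
 [133 140 143 145 142 140 134 113  85  67  85 109 122 112  84  49  33  56
   97 122 138 144 141 139]
 [133 144 142 148 146 142 137 126 110  98 111 126 128 112  83  47  35  62
 
[... 1245 characters left out ...]
39 140 142 142 144 142 146 155 164 168 169 162 149 107  68  62  97
  128 134 118  99  90  89]
 [130 135 142 142 139 142 142 148 154 163 169 169 168 147 107  70  60  98
  129 134 119 101  89  91]
 [127 134 142 141 140 144 145 149 155 165 169 169 167 145 111  68  63  98
  128 132 117  99  86  87]
 [131 140 142 142 142 142 141 148 156 163 169 170 166 148 112  63  63  95
  126 133 120  95  90  90]
 [128 138 143 140 143 139 142 150 154 160 168 171 167 147 109  69  63  96
  127 136 118  98  91  86]
 [125 132 140 142 140 143 142 146 154 161 167 168 168 150 115  74  68  96
  125 135 119  99  92  87]
 [130 138 143 143 144 148 148 147 150 158 167 172 169 155 123  99  89 104
  122 125 114 101  90  90]]
```

Call:
{"fn": "step_arm", "kwargs": {
  "series": [
    [0.019,-0.008,0.04,0,0,0,-1],
    [0.019,-0.008,0.07,0,0,0,-1],
    [0.019,-0.008,0.07,0,0,0,-1],
    [0.019,-0.008,0.07,0,0,0,-1]
  ]
}}

```text
time: 20.42
ee_pos: [0.6213, 0.08, 0.1264]
orientation: [0.343, 0.013, 0.939, -0.006]
ft_force: [-0.4, -0.0, -1.0]
width: 0.0171
grip_force: 40.0
```

```bash
cat > hole.py <<'E'
from go import *
import sys
y,h=float(sys.argv[1]),float(sys.argv[2])
A=proj("top",bp(q,.196,y,h))[0]; u,v=np.round(A).astype(int)
t=vision.snapshot("top")[:,:,::-1].max(2).astype(float)
w=t[v-5:v+6,u-5:u+6]; w=np.clip(105-w,0,None); m=np.zeros_like(w,np.uint8); n,l,st,ce=cv2.connectedComponentsWithStats((w>0).astype(np.uint8))
yy,xx=np.mgrid[v-5:v+6,u-5:u+6]
for i in range(1,n): k=w*(l==i); print('blob',st[i,4],(k*xx).sum()/k.sum(),(k*yy).sum()/k.sum())
print('axis',A.round(2)); print(t[v-7:v+7,u-7:u+8].astype(int))
E
python3 st.py .105 .045 -.0567 -.0145; python3 hole.py .105 .046
```

```text
at [0.6213 0.08   0.1264] shift [-0.005  0.011  0.   ] turn [-0.     0.001  0.001]
eye vs peg (up,left,height) mm [-0.8 -1.5 45.1] eye px [[278.  142.5]] j [ 0.18  0.62 -0.65  2.22  2.11  0.62 -0.69] ft [-0.4 -0.  -1. ]
blob 3 274.7567567567568 137.0
blob 9 281.5280898876405 137.68539325842696
blob 12 277.3208722741433 142.07165109034267
blob 6 281.79411764705884 146.2450980392157
axis [277.46 142.36]
[[144 143 127  97  58  40  63  93 113 108  85  52  32  52  85]
 [144 139 130 104  63  52  75 108 122 113  88  54  37  47  84]
 [145 141 137 117  93  83 102 116 123 112  88  55  38  54  92]
 [142 144 138 132 119 120 130 139 137 127 104  69  51  58  83]
 [142 144 142 138 140 141 144 141 140 139 127 101  75  71  79]
 [144 142 140 145 141 132 118 115 126 135 136 119  97  79  83]
 [144 147 145 140 131 107  84  76  86 105 120 129 111  87  88]
 [144 144 143 142 131 104  69  55  59  78 111 127 114  91  92]
 [144 146 146 149 141 120  88  76  73  91 113 123 114  92  90]
 [142 144 145 146 146 140 124 122 122 130 130 125 104  90  93]
 [146 143 145 147 148 151 150 150 151 153 138 108  85  91  98]
 [143 143 142 144 150 156 162 162 165 159 135  99  77  92 107]
 [143 144 140 143 150 154 162 165 168 160 134  90  73  94 108]
 [143 141 141 143 148 156 164 169 166 160 129  91  73  96 108]]
```

Hole at (277.3,142.1) against the peg axis at (277.5,142.4), so it is centred. I'll lower it.

Call:
{"fn": "step_arm", "kwargs": {
  "series": [
    [0,0,0.04,0,0,0,-1],
    [0,0,0.08,0,0,0,-1],
    [0,0,0.08,0,0,0,-1],
    [0,0,0.08,0,0,0,-1]
  ]
}}

```text
time: 20.8
ee_pos: [0.6291, 0.0798, 0.1168]
orientation: [0.343, 0.013, 0.939, -0.006]
ft_force: [0.6, -0.5, -2.0]
width: 0.0168
grip_force: 40.0
```

Call:
{"fn": "step_arm", "kwargs": {
  "series": [
    [0,0,0.03,0,0,0,-1],
    [0,0,0.06,0,0,0,-1],
    [0,0,0.06,0,0,0,-1]
  ]
}}

```text
time: 21.05
ee_pos: [0.6353, 0.0793, 0.1099]
orientation: [0.343, 0.013, 0.939, -0.006]
ft_force: [0.4, -0.1, -2.2]
width: 0.0168
grip_force: 40.0
```

```bash
python3 st.py .105 .004 -.0567 -.0145; python3 hole.py .105 .02
```

```text
at [0.6353 0.0793 0.1099] shift [-0.004  0.013  0.129] turn [-0.001  0.001  0.001]
eye vs peg (up,left,height) mm [-0.7 -1.8 23.5] eye px [[278.7 138.9]] j [ 0.18  0.67 -0.64  2.2   2.14  0.64 -0.7 ] ft [ 0.4 -0.1 -2.2]
blob 25 279.51891252955085 133.7352245862884
blob 6 282.69172932330827 142.25563909774436
axis [278.12 138.13]
[[142 144 134 117  94  74  62  57  59  64  81 100 120 132 141]
 [145 138 124  97  63  45  43  43  46  40  51  72  93 122 137]
 [140 132 109  72  52  57  66  69  64  54  42  47  72 110 127]
 [136 133 102  74  78  97 115 117 111  92  64  49  58  89 114]
 [139 128 107  87 108 128 139 146 138 124 100  71  51  71 100]
 [144 131 124 119 131 140 142 143 143 134 121  96  72  71  91]
 [145 138 135 137 135 132 132 133 130 127 129 117  93  87  99]
 [137 141 149 143 139 128 137 137 125 116 125 124 108 100 101]
 [145 144 144 150 141 138 148 144 130 117 127 124 108 101  93]
 [144 141 144 149 150 148 151 157 142 131 131 119 100  93  90]
 [141 140 140 148 147 155 158 156 150 138 128 110  86  86  88]
 [144 141 138 140 145 152 160 162 160 145 122  88  76  81  89]
 [141 142 144 138 139 151 164 167 164 151 120  81  66  79  93]
 [146 143 144 140 137 150 163 166 166 153 122  78  66  82  90]]
```

The peg's light tip is now inside the eye and there is no force. I'll go on down to the face.

Call:
{"fn": "step_arm", "kwargs": {
  "series": [
    [0,0,0.04,0,0,0,-1],
    [0,0,0.08,0,0,0,-1],
    [0,0,0.1,0,0,0,-1],
    [0,0,0.1,0,0,0,-1]
  ]
}}

```text
time: 21.43
ee_pos: [0.6448, 0.0791, 0.0982]
orientation: [0.343, 0.013, 0.939, -0.006]
ft_force: [0.3, -1.0, -1.1]
width: 0.017
grip_force: 40.0
```

Call:
{"fn": "step_arm", "kwargs": {
  "series": [
    [0,0,0.013,0,0,0,-1],
    [0,0,0.013,0,0,0,-1]
  ]
}}

```text
time: 21.6
ee_pos: [0.6458, 0.0793, 0.0974]
orientation: [0.343, 0.013, 0.939, -0.006]
ft_force: [0.7, 0.3, -2.7]
width: 0.0173
grip_force: 40.0
```

Call:
{"fn": "step_arm", "kwargs": {
  "series": [
    [0,0,0.01,0,0,0,-1],
    [0,0,0.01,0,0,0,-1]
  ]
}}

```text
time: 21.77
ee_pos: [0.6468, 0.0794, 0.0965]
orientation: [0.343, 0.013, 0.939, -0.006]
ft_force: [-0.5, -0.8, -1.8]
width: 0.017
grip_force: 40.0
```

```bash
python3 st.py .105 .004 -.0567 -.0145
```

```text
at [0.6468 0.0794 0.0965] shift [-0.003  0.011  0.011] turn [-0.     0.001  0.001]
eye vs peg (up,left,height) mm [-0.5 -1.5  5.8] eye px [[279. 136.]] j [ 0.18  0.7  -0.64  2.18  2.17  0.66 -0.71] ft [-0.5 -0.8 -1.8]
```

Call:
{"fn": "step_arm", "kwargs": {
  "series": [
    [0,0,0.01,0,0,0,-1],
    [0,0,0.01,0,0,0,-1]
  ]
}}

```text
time: 21.93
ee_pos: [0.6475, 0.0795, 0.0957]
orientation: [0.343, 0.012, 0.939, -0.006]
ft_force: [-2.7, 0.6, 1.6]
width: 0.0167
grip_force: 40.0
```

Call:
{"fn": "step_arm", "kwargs": {
  "series": [
    [0,0,0.01,0,0,0,-1],
    [0,0,0.01,0,0,0,-1]
  ]
}}

```text
time: 22.1
ee_pos: [0.6476, 0.0794, 0.0957]
orientation: [0.344, 0.012, 0.939, -0.006]
ft_force: [-11.5, -0.9, 11.6]
width: 0.0176
grip_force: 40.0
```

Call:
{"fn": "step_arm", "kwargs": {
  "series": [
    [0,0,0.008,0,0,0,-1],
    [0,0,0.008,0,0,0,-1]
  ]
}}

```text
time: 22.27
ee_pos: [0.6476, 0.0795, 0.0956]
orientation: [0.344, 0.012, 0.939, -0.006]
ft_force: [-16.4, -3.6, 19.1]
width: 0.017
grip_force: 40.0
```

Firm contact at about 4.5 mm. I'll ease off, release and retreat.

Call:
{"fn": "step_arm", "kwargs": {
  "series": [
    [0,0,-0.015,0,0,0,-1],
    [0,0,-0.015,0,0,0,-0.3],
    [0,0,-0.015,0,0,0,-0.3],
    [0,0,-0.015,0,0,0,-0.3],
    [0,0,-0.015,0,0,0,-0.3]
  ]
}}

```text
time: 22.68
ee_pos: [0.6486, 0.0793, 0.095]
orientation: [0.343, 0.013, 0.939, -0.006]
ft_force: [-0.5, -0.0, -0.4]
width: 0.0319
grip_force: 0.0
```

Call:
{"fn": "step_arm", "kwargs": {
  "series": [
    [0,0,0,0,0,0,-0.3],
    [0,0,-0.15,0,0,0,-0.3],
    [0,0,-0.4,0,0,0,-0.3],
    [0,0,-0.65,0,0,0,-0.3],
    [0,0,-0.9,0,0,0,-0.3]
  ]
}}

```text
time: 23.1
ee_pos: [0.5599, 0.0821, 0.1983]
orientation: [0.342, 0.013, 0.939, -0.005]
ft_force: [1.2, -1.1, 1.5]
width: 0.0324
grip_force: 0.0
```

Call:
{"fn": "step_arm", "kwargs": {
  "series": [
    [0,0,-0.2,0,0,0,-0.3],
    [0,0,-0.3,0,0,0,-0.3],
    [0,0,-0.3,0,0,0,-0.3],
    [0,0,-0.3,0,0,0,-0.3]
  ]
}}

```text
time: 23.43
ee_pos: [0.5324, 0.0828, 0.2335]
orientation: [0.344, 0.013, 0.939, -0.006]
ft_force: [-0.4, -0.0, 0.1]
width: 0.0325
grip_force: 0.0
```

Run:
```python
from h import *
print(r.get_state()['ft_force'],r.get_state()['width'])
a=vision.snapshot("side")[:,:,::-1];t=vision.snapshot("top")[:,:,::-1]
cv2.imwrite("pics/fin.png",np.hstack([cv2.resize(a[165:245,235:315],(400,400),interpolation=cv2.INTER_CUBIC),cv2.resize(t[115:195,260:340],(400,400),interpolation=cv2.INTER_CUBIC)]))
```

```text
[-0.37312996 -0.04352093  0.06191866] 0.032460402507321365
```

View pics/fin.png

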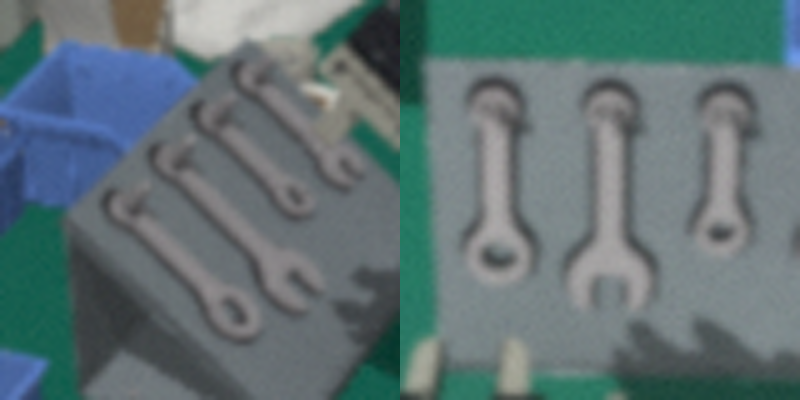

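The final picture shows the ring spanner (top half: eye (495,100), head (498,255)) and the fork spanner (eye (608,100), jaw (608,280)) lying flat over their outlines, with the gripper clear.

```bash
python3 -c "
from plant import r; print(r.finish_job())"
```

```text
the job is handed in; nothing more can be done
None
```

I hung the fork spanner on peg 2 and the big ring spanner on peg 1, both flat over their outlines with heads downhill; I handed the job in after about 24 s of robot time, and no verdict came back.

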